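# Rewind the carton feeder and load a fresh carton

## Task

The hand-cranked carton feeder has run empty. Turn its crank clockwise to rewind the orange pusher until the drag suddenly lets go and the yellow-capped catch pin drops, stopping before the crank has gone another full turn. Then set the fresh kraft carton with the green band down flat and upright in the channel between the pusher and the end plate, without dropping it, let go, and leave the other things alone.

Things in the scene. Friction and masses are not known exactly. Their poses are not given: they have to be found in the camera images.
- feeder: Feeder, fixed to the table: green base plate, 6 mm thick, spanning x -100 to +70 mm and y -200 to +220 mm. Origin on the table; x across the feeder, y along it, z up.
- channel_end (a point): Middle of the channel floor (6 mm above the table) at the inner face of the 30 mm high aluminium end plate; feeder x = -50, y = -180 mm, axes as the feeder's. The channel runs from here along +y, 75 mm wide inside; side walls 4 mm thick, their tops 26 mm above the table.
- crank_axis (a point): Point on the vertical crank axis on top of the green gearbox, 110 mm above the table, at the underside of the 8 mm thick crank arm; feeder x = +30, y = +90 mm.
- crank (a joint): Crank angle in rad, growing clockwise seen from above, the rewinding direction. At 0 the arm points along the feeder's -x. Starts between -0.9 and 0.9; stops at -1.75 and 23. Geared to the pusher: 50.3 mm a turn (8 mm per rad). Takes about 8 N at the knob while the catch pin drags, about 0.6 N once it has dropped; that comes 1 to 2.4 turns from the start.
- crank_knob (a point): Centre of the red cylindrical crank knob, 22 mm in diameter and 50 mm tall, upright, spinning freely on its spindle, 50 mm from the crank axis. Its foot is at z = 118 mm, its top at z = 168 mm above the table; this point is half-way up, at 143 mm. Best gripped from above across its sides and led round in a level circle.
- pusher (a joint): Travel of the orange pusher in m along the feeder's +y, away from the end plate, 0.008 x crank angle.
- pusher_face (a point): Centre of the flat face of the orange pusher plate that looks to the end plate (feeder -y); plate 66 mm wide, from z = 10 to 56 mm. It starts only 63 to 77 mm from the end plate, too close for the carton, and never turns.
- strip_end (a point): Trailing (feeder -y) end of the steel strip on the rack bar, on its top face, z = 60 mm. The strip travels with the pusher under the catch pin. When this end has passed 10 mm beyond the catch block's centre along +y, the pin drops behind it.
- catch_block: Black plastic bridge over the rack bar, 52 x 30 x 78 mm, fixed to the feeder's plate at x = +30 mm and at y between -22 and +25 mm, turned as the feeder. Origin under its centre, axes as the feeder's.
- catch (a joint): Drop of the spring-loaded catch pin in m: about 0 while it rubs on the strip, 0.009 once dropped. Until then it holds the drag.
- catch_cap (a point): Top of the yellow cap (26 mm across) on the catch pin, about 112 mm above the table, 9 mm lower when dropped.
- carton_center (a point): Centre of the fresh closed kraft carton with a green band round its middle, 55 mm (its x) x 85 mm (its y) x 65 mm high, 0.2 to 0.4 kg, loose, standing upright on the table to the robot's right. Its long side goes along the channel, either way round; gripped across its 55 mm side. In the channel its centre is 38.5 mm above the table.
- parts_box: Bystander: blue plastic box 50 x 70 x 45 mm, loose, in the row with the carton, about 115 mm from the next. Origin under its centre.
- can: Bystander: can 52 mm in diameter, 85 mm tall, in the same row. Origin under its centre.
- wrench: Bystander: steel wrench 170 mm long lying at the left of the table.
- jar: Bystander: amber jar 64 mm in diameter, 90 mm tall, at the left. Origin under its centre.
- pull: Bystander: brass handle bar 116 mm long, 16 mm thick, lying at the left.
Mind the look-alikes: they are no part of the job. What is shaped like the part that bears carton_center but pink or turquoise is not meant.

How it is judged:
On the way:
1. the pusher is rewound and the catch pin has dropped behind the strip (value of joint catch above 0.006 m and y of strip_end in the frame of catch_block above 0.007 m), for 0.2 s.
At the end, for the whole second after the job is handed in: The catch pin is down (more than 6 mm) behind the strip, and the carton is at rest upright (within 0.1 rad) on the channel floor (centre 34 to 43 mm above the table), within 13 mm of the channel's centre line, wholly between the end plate and the pusher (all of step 1 and x of carton_center in the frame of feeder between -0.063 and -0.037 m and y of carton_center in the frame of feeder above -0.142 m and y of carton_center in the frame of pusher_face below -0.038 m and height (world z) of carton_center between 0.034 and 0.043 m and angle between carton_center's own z axis and vertical below 0.1 rad and linear speed of carton below 0.02 m/s); the robot touches nothing.
It fails at once if the crank is run on more than about a full turn (52 mm of travel) after the catch has dropped (y of strip_end in the frame of catch_block above 0.062 m).
It fails at once if the pusher is shoved by hand with more than 15 N instead of cranked (contact force between the fingers and pusher above 15 N).
It fails at once if the carton is dropped: falls free faster than 0.6 m/s (about 2 cm) (linear speed of carton above 0.6 m/s and contact force between the fingers and carton below 0.1 N).
It fails at once if a bystander is moved more than 30 mm (distance of any of parts_box, can, wrench, jar, pull from where it was at the start of the episode above 0.03 m).
It also fails if it takes over 72 s, if anything falls off the work surface, if the arm or the gripper's body presses on something with over 40 N, if the wrist force passes 120 N, or if a joint passes its speed limit or range.

## Robot

A 6-joint arm with a two-finger parallel gripper is mounted at the origin on the work surface. World frame = base frame: x ahead of the robot, y to its left, z up, the work surface at z = 0. Lengths are in m, angles in rad, forces in N, time in s.
With the tool pointing down it reaches from about 0.25 to 0.725 m from the base axis. Payload 4 kg.
Tool frame: the origin (TCP) lies at the very end of the fingers, on their centre line; the grasp point (between the pads) lies 19 mm behind it; x points along the fingers, y is the direction in which the jaws open and shut, and the axes are right-handed (so a half turn about x gives the same grasp; the last joint's range is limited). The gripper opens to 85 mm and grips with 20 to 120 N. Pads are 22 mm wide; open, the fingers measure 114 mm over their backs; the gripper's body (76 mm by 85 mm) begins 54 mm behind the grasp point. The pads swing forward as they close: fully open they stand 13 mm farther back than shut.
Start: joints at [0, 0.241, 0.005, 1.335, 0, 1.571], TCP at [0.5, -0, 0.231] pointing down, gripper open.
Joint ranges: [-2.72, 2.72], [-1.05, 1.87], [-1.09, 1.28], [-1.99, 2.15], [-1.42, 1.44], [-3.14, 3.14]. Speed limits (rad/s): [2.79, 2.79, 3.14, 3.14, 3.14, 3.14].

## Interface

Orientations are given as a unit quaternion [x, y, z, w].
In Python, from workcell import get_obs, camera, job_done gives the robot as it stands. The module is installed in compiled form; this text tells all that it offers.
- The arm moves only by the tool arm_command, never from a script. Its argument "motion" is a list of rows, each an object of numbers: "x", "y", "z": the shift along the tool's x, y, z in m; "roll": the turn about the tool's x in rad; "fingers": the opening, from 0 (shut) to 1 (fully open). A call has 1 to 20 rows; each row shifts and turns the pose as measured when the row begins, along the tool's axes as they then stand; what a row does not reach is not made up. A row lasts 1/12 s, in which the tool goes at most 41.7 mm and 7.16 degrees, less where a joint would pass 70% of its speed; a pose out of reach is approached as far as the arm can. A call is refused whole if a number of a shift passes 0.0417 or a number of a turn 0.125, either way. A call with a gripper value outside its range is refused whole. The fingers move at their own pace and stop on an object; the grip force is fixed at half the most. Time passes only in rows, so rows that do not move let the fingers close. It gives the time, the measured TCP pose, the force and the opening at its end, in the units of the state.
- get_obs(): the state, without advancing time (a new reading comes with each control period).
- camera(name): name is "scene" or "side" or "wrist"; returns a dict with "frame" (384x512x3 uint8, red, green, blue), "intrinsics" (3x3 intrinsics, pixels), "rvec" (rotation vector, rad) and "tvec" (3), from world to camera coordinates, as OpenCV has them. Camera axes: x right, y down, z forward; pixel columns grow to the right and rows downward; lengths in m; the calibration is good to about 2 mm. A picture is of the moment at which its call begins. There is no depth.
- job_done(): hands the job in, once; it reports no verdict.
The state is a dict: "clock": time; "joint_pos": joint angles; "joint_vel": joint speeds; "tau": joint torques, N m; "eef_pos": TCP position; "tool_rot": TCP orientation; "ft_force": force on the tool from outside, world axes, zero at the start; "ft_torque": the same for the moment, N m; "grip_width": finger opening in m.
Only numpy, scipy, OpenCV 4.12 (cv2) and the standard library are available. Lean on these libraries where they do the work, as an engineer would, in place of code of your own. Each camera call takes 0.05 s, during which the arm holds its last target.

## Working session

There is one attempt and no reset: what is moved stays moved. The work goes in short steps, Python scripts to look and compute and a tool call to move; the robot and the scene stay as the last step left them, time stands still between calls to the robot, and variables do not carry over. Pictures are saved under pics/ and viewed, and the job is handed in when it is done.

Besides the shell and the picture viewer there is one more tool, called after "Call:" as name([rows], argument=value, ...), one row to a line, values as JSON. arm_command: Moves the arm, as the interface text tells. Its arguments: {"type":"object","properties":{"motion":{"type":"array","items":{"type":"object","properties":{"x":{"type":"number"},"y":{"type":"number"},"z":{"type":"number"},"roll":{"type":"number"},"fingers":{"type":"number"}}}}},"required":["motion"]}

```bash
mkdir -p pics; python3 - <<'E'
from workcell import get_obs,camera
import cv2
o=get_obs(); print(o)
for n in ["scene","side"]:
    c=camera(n); cv2.imwrite(f"pics/{n}0.png",cv2.resize(c["frame"][:,:,::-1],(800,600),interpolation=cv2.INTER_CUBIC)); print(n,c["intrinsics"],c["rvec"],c["tvec"])
E
```

```text
{'clock': 0.0, 'joint_pos': array([-7.84534814e-06,  2.41435283e-01,  3.70525103e-03,  1.33518021e+00,
        1.83097512e-05,  1.57078739e+00]), 'joint_vel': array([-0.00032897, -0.00053981,  0.00079181,  0.0001358 , -0.00139745,
        0.00085762]), 'tau': array([ 5.50268451e-04, -3.72315860e+01,  2.52406776e+01,  1.67737965e-02,
        2.29149265e-05,  1.14679995e-05]), 'eef_pos': array([4.99366053e-01, 1.63930896e-06, 2.30394567e-01]), 'tool_rot': array([ 0.49947556,  0.50053305, -0.50052335,  0.49946693]), 'ft_force': array([-0.29178962,  0.40155362, -0.25854302]), 'ft_torque': array([ 0.02072266,  0.02418851, -0.02537767]), 'grip_width': 0.08554890361765113}
scene [[378.29738725   0.         252.65507534]
 [  0.         378.29738725 186.29741578]
 [  0.           0.           1.        ]] [ 1.34293114  2.25141152 -0.89255925] [ 0.20434748 -0.30615637  1.4789526 ]
side [[449.02806869   0.         259.54915127]
 [  0.         449.02806869 193.29119172]
 [  0.           0.           1.        ]] [ 2.23423037 -0.4126962   0.22088876] [-0.46739332  0.2453734   1.18905753]
```

View pics/scene0.png

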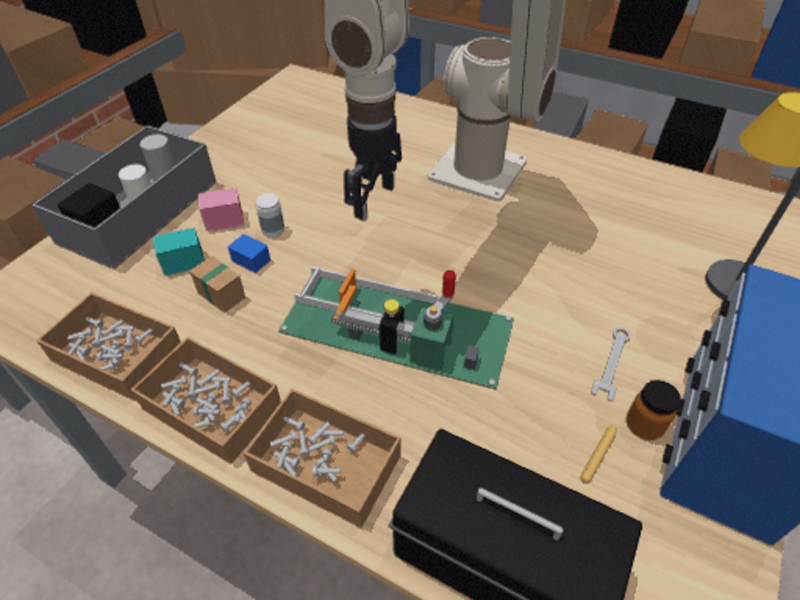

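View pics/side0.png

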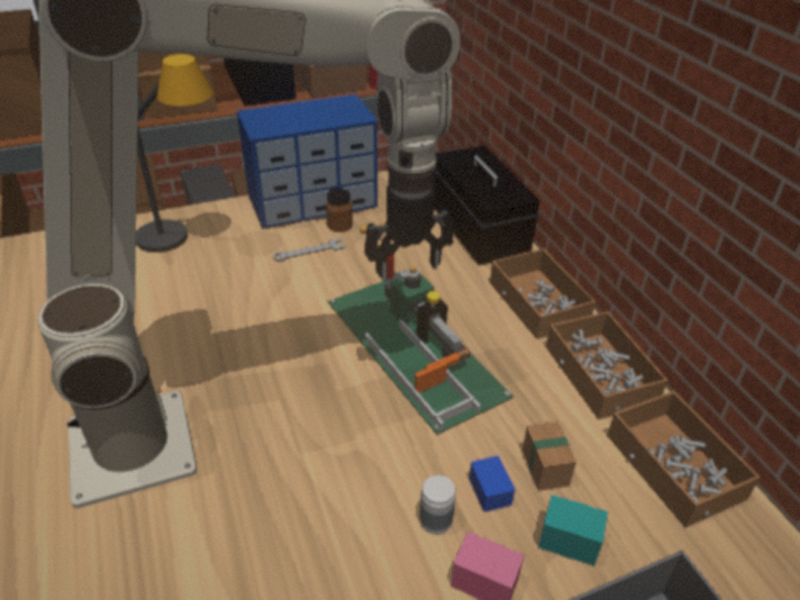

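The scene view shows the feeder at about (400,325). The candidates for the carton are kraft with a green band (217,283), turquoise (178,250) and pink (220,208). The kraft one fits the description because of its green band. I'll enlarge it and the feeder.

```bash
cat > h.py <<'E'
from workcell import get_obs,camera
import cv2, numpy as np
def crop(c,name,x0,y0,x1,y1):
    s=min(800/(x1-x0),600/(y1-y0)); 
    im=cv2.resize(np.ascontiguousarray(c["frame"][y0:y1,x0:x1,::-1]),None,fx=s,fy=s,interpolation=cv2.INTER_CUBIC)
    st=10 if x1-x0<=130 else 20
    for x in range((x0+st-1)//st*st,x1,st):
        X=int((x-x0+.5)*s); cv2.line(im,(X,0),(X,6),(0,0,255),1); cv2.putText(im,str(x),(X,16),0,.35,(0,0,255))
    for y in range((y0+st-1)//st*st,y1,st):
        Y=int((y-y0+.5)*s); cv2.line(im,(0,Y),(6,Y),(0,0,255),1); cv2.putText(im,str(y),(8,Y),0,.35,(0,0,255))
    cv2.imwrite("pics/"+name+".png",im[:600,:800])
def proj(c,P):
    return cv2.projectPoints(np.float64(P).reshape(-1,1,3),c["rvec"],c["tvec"],c["intrinsics"],None)[0].reshape(-1,2)
def ray(c,uv,z):
    R=cv2.Rodrigues(c["rvec"])[0]; C=-R.T@np.ravel(c["tvec"])
    out=[]
    for u,v in np.reshape(uv,(-1,2)):
        d=R.T@np.linalg.inv(c["intrinsics"])@np.array([u,v,1.]); out.append(C+d*(z-C[2])/d[2])
    return np.array(out)
def tri(cs,uvs):
    A=[];b=[]
    for c,(u,v) in zip(cs,uvs):
        R=cv2.Rodrigues(c["rvec"])[0]; C=-R.T@np.ravel(c["tvec"]); d=R.T@np.linalg.inv(c["intrinsics"])@np.array([u,v,1.]); d/=np.linalg.norm(d)
        M=np.eye(3)-np.outer(d,d); A.append(M); b.append(M@C)
    return np.linalg.lstsq(np.vstack(A),np.hstack(b),rcond=None)[0]
E
python3 - <<'E'
from h import *
a=camera("scene"); b=camera("side")
crop(a,"s_feed",175,165,335,250); crop(a,"s_row",90,110,190,200)
crop(b,"d_feed",205,140,335,280); crop(b,"d_row",260,260,400,384)
E
```

```text
(no output)
```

View pics/s_feed.png

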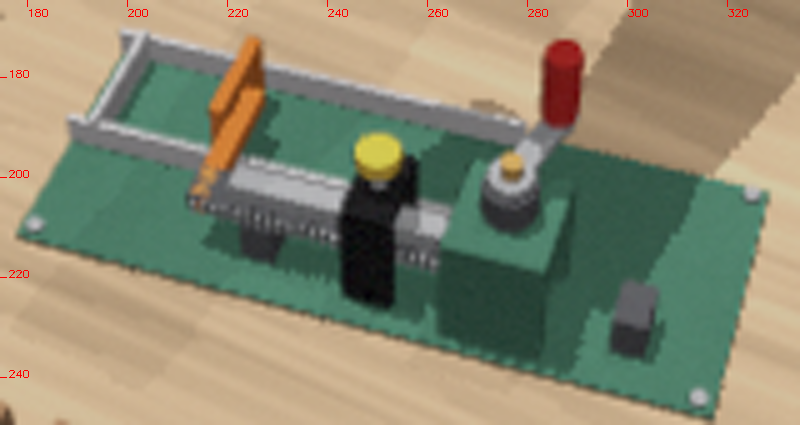

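View pics/s_row.png

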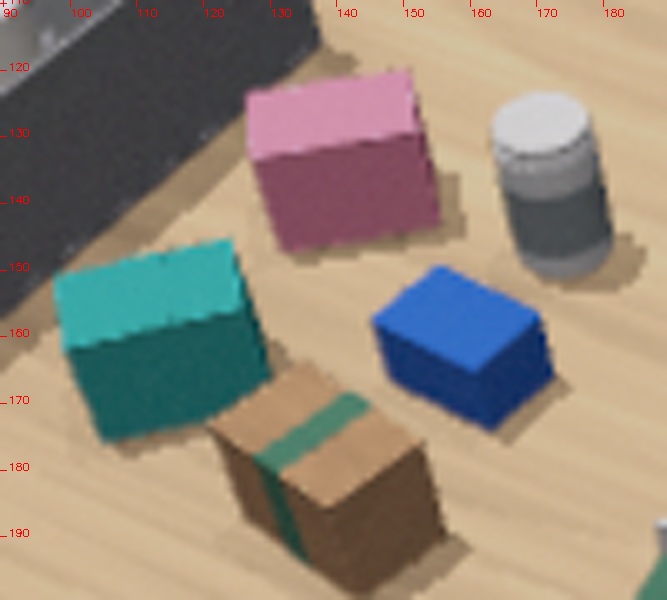

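View pics/d_feed.png

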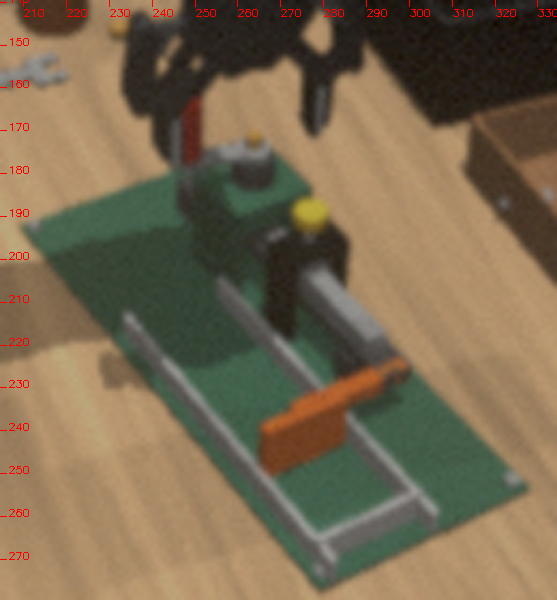

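View pics/d_row.png

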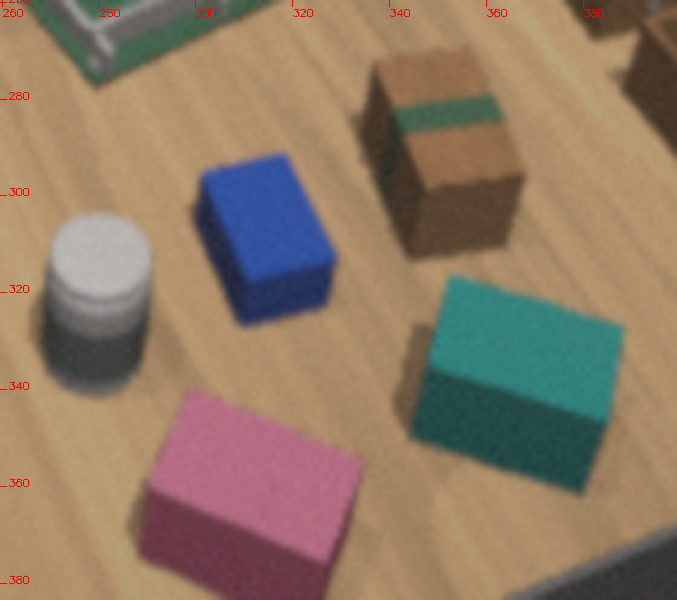

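```bash
cat > fit.py <<'E'
from h import *
from scipy.optimize import least_squares
a=camera("scene"); b=camera("side")
def cv(pts,x0,y0,s): return np.array(pts)/s+np.array([x0,y0])-.5
fs=[(a,cv([(17,237),(715,420),(768,197)],175,165,5),[(.07,-.2),(.07,.22),(-.1,.22)]),
    (b,cv([(320,592),(528,490),(22,228)],205,140,600/140),[(-.1,-.2),(.07,-.2),(-.1,.22)])]
def T(p,xy):
    c,s=np.cos(p[2]),np.sin(p[2]); xy=np.array(xy); return xy@np.array([[c,s],[-s,c]])+p[:2]
def r(p,fs,z):
    return np.concatenate([(proj(c,np.c_[T(p,m),np.full(len(m),z)])-uv).ravel() for c,uv,m in fs])
best=min((least_squares(r,[.5,0,y],args=(fs,.006)) for y in (0,1.5,3,-1.5)),key=lambda s:s.cost)
F=best.x; print("feeder",F,np.degrees(F[2]),"res",best.fun.round(1))
ct=[(-.0275,-.0425),(-.0275,.0425),(.0275,.0425),(.0275,-.0425)]
sc=cv([(213,428),(303,362),(425,440),(328,505)],90,110,600/90)
sd=cv([(373,62),(468,46),(525,173),(427,192)],260,260,600/124)
print(ray(a,sc,.065).round(4)); print(ray(b,sd,.065).round(4))
allp=np.vstack([ray(a,sc,.065),ray(b,sd,.065)])[:,:2]; print("c",ray(a,sc,.065).mean(0),ray(b,sd,.065).mean(0))
# knob
k1=ray(a,cv([(565,48)],175,165,5),.168); k2=ray(a,cv([(558,120)],175,165,5),.118); 
ax=T(F,[(.03,.09)])[0]; print("knob",k1,k2,"axis",ax, [np.linalg.norm(k[0,:2]-ax) for k in (k1,k2)])
for k in (k1,k2):
    d=k[0,:2]-ax; c,s=np.cos(F[2]),np.sin(F[2]); l=np.array([c*d[0]+s*d[1],-s*d[0]+c*d[1]]); print("crank ang cw from -x", np.arctan2(l[1],-l[0]),l)
for n,p in dict(chan=(-.05,-.18),chanc=(-.05,-.1325)).items(): print(n,T(F,[p]))
E
python3 fit.py
```

```text
feeder [0.55980291 0.05718067 0.17673738] 10.126306042247535 res [-1.1 -0.8 -0.8 -0.1  0.3 -0.8 -0.4 -1.   0.5 -0.8 -0.6 -1. ]
[[ 0.6594 -0.3258  0.065 ]
 [ 0.6063 -0.3185  0.065 ]
 [ 0.62   -0.2359  0.065 ]
 [ 0.6722 -0.248   0.065 ]]
[[ 0.6197 -0.2409  0.065 ]
 [ 0.6732 -0.249   0.065 ]
 [ 0.6567 -0.3325  0.065 ]
 [ 0.6039 -0.3252  0.065 ]]
c [ 0.63947748 -0.28204264  0.065     ] [ 0.63837529 -0.28690463  0.065     ]
knob [[0.52020665 0.15537307 0.168     ]] [[0.52541055 0.15697336 0.118     ]] axis [0.5735119  0.15105326] [np.float64(0.05347999722600213), np.float64(0.048464290023894685)]
crank ang cw from -x 0.25759968863522886 [-0.05171539  0.01362457]
crank ang cw from -x 0.29919701325564163 [-0.04631119  0.01428499]
chan [[ 0.54222915 -0.12880633]]
chanc [[ 0.53387776 -0.08204625]]
```

The enlarged crop confirms the kraft carton with the green band, with its top centre at scene (140,175). Next I move over the knob.

Call:
arm_command([
  {"z":-0.03,"y":0.005,"fingers":0.6},
  {"z":-0.03,"y":0.005,"fingers":0.6},
  {"z":-0.03,"y":0.005,"fingers":0.6},
  {"z":-0.03,"y":0.005,"fingers":0.6},
  {"z":-0.03,"y":0.005,"fingers":0.6},
  {"fingers":0.6},
  {"fingers":0.6},
])

```text
schema error: expected keys x, y, z, roll, fingers
```

```bash
python3 - <<'E'
from h import *
o=get_obs(); print(o["clock"],o["eef_pos"],o["tool_rot"],o["grip_width"],o["ft_force"])
a=camera("scene"); w=camera("wrist"); b=camera("side")
crop(a,"s1",230,90,330,190); crop(w,"w1",0,0,512,384); crop(b,"d1",190,110,290,190)
print(w["tvec"],w["rvec"]); print(proj(w,[[.5238,.1562,.168],[.5735,.151,.118]]),proj(a,[o["eef_pos"]]),proj(b,[o["eef_pos"]]))
E
```

```text
0.3 [ 4.99766443e-01 -1.15535573e-05  2.30967632e-01] [-0.49980293 -0.50019274  0.50021416 -0.49978999] 0.08548039160711975 [-0.29154934 -1.42600107  0.45148313]
[-0.5005014  -0.03223117  0.37690646] [-2.88089374e+00 -1.27817297e-03 -6.28707869e-04]
[[290.19022955 -20.85391349]
 [341.69196923  17.29187451]] [[239.33644717 133.25443359]] [[260.37505842 177.40589818]]
```

View pics/s1.png

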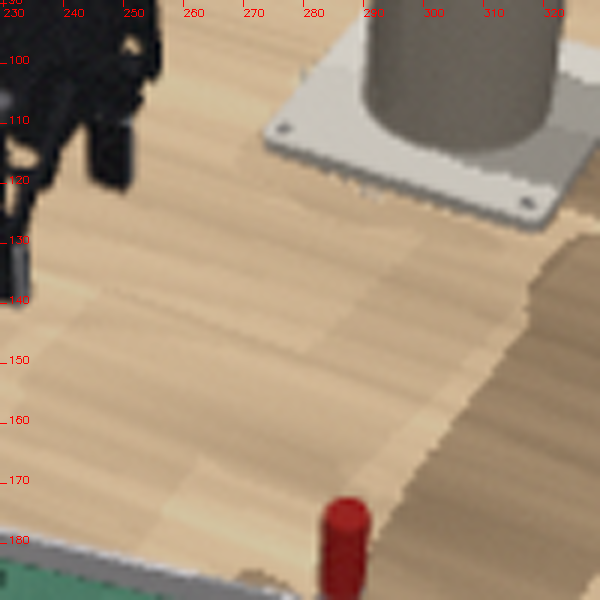

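View pics/w1.png

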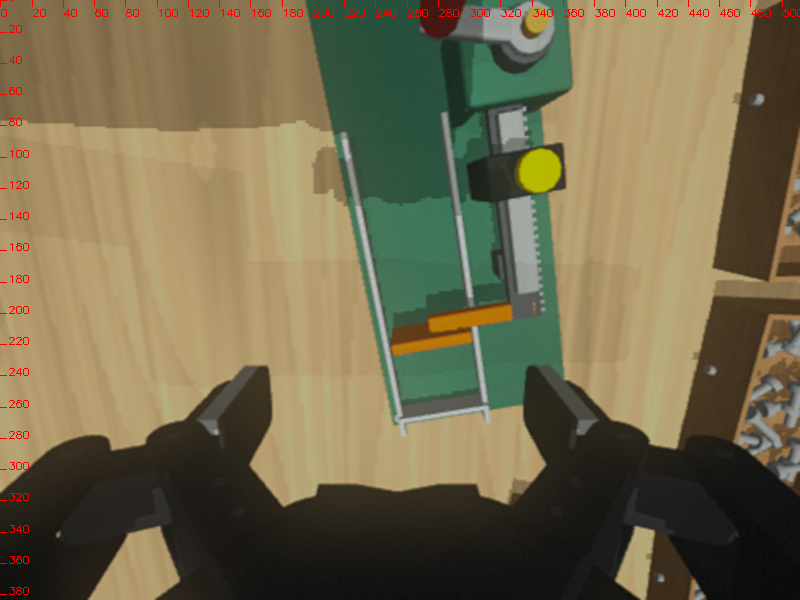

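The call was refused because it needs every key in each row. The wrist view shows the whole channel, with the end plate at (250–308, 262–278), the pusher at about (285,215) and the catch cap at (345,112). I'll send the move again with all keys.

Call:
arm_command([
  {"x":0,"y":0.005,"z":-0.03,"roll":0,"fingers":0.6},
  {"x":0,"y":0.005,"z":-0.03,"roll":0,"fingers":0.6},
  {"x":0,"y":0.005,"z":-0.03,"roll":0,"fingers":0.6},
  {"x":0,"y":0.005,"z":-0.03,"roll":0,"fingers":0.6},
  {"x":0,"y":0.004,"z":-0.03,"roll":0,"fingers":0.6},
  {"x":0,"y":0,"z":0,"roll":0,"fingers":0.6},
  {"x":0,"y":0,"z":0,"roll":0,"fingers":0.6},
])

```text
clock: 1.03
eef_pos: [0.5259, 0.1546, 0.231]
tool_rot: [0.502, 0.498, -0.501, 0.499]
ft_force: [-0.3, -0.2, -0.5]
grip_width: 0.051
```

```bash
python3 - <<'E'
from h import *
o=get_obs(); print(o["clock"],o["eef_pos"],o["tool_rot"],o["grip_width"],o["ft_force"])
w=camera("wrist"); a=camera("scene")
crop(w,"w2",0,0,512,384); crop(a,"s2",220,90,330,190)
print(proj(w,[[.5238,.1562,.168],[.5735,.151,.118]]))
E
```

```text
1.0333 [0.52593001 0.15456914 0.23103994] [ 0.50161784  0.4981167  -0.5012596   0.4989971 ] 0.05100827302650429 [-0.27056487 -0.19296787 -0.52712708]
[[250.49868807 206.1044969 ]
 [301.65195973 195.47843249]]
```

View pics/w2.png

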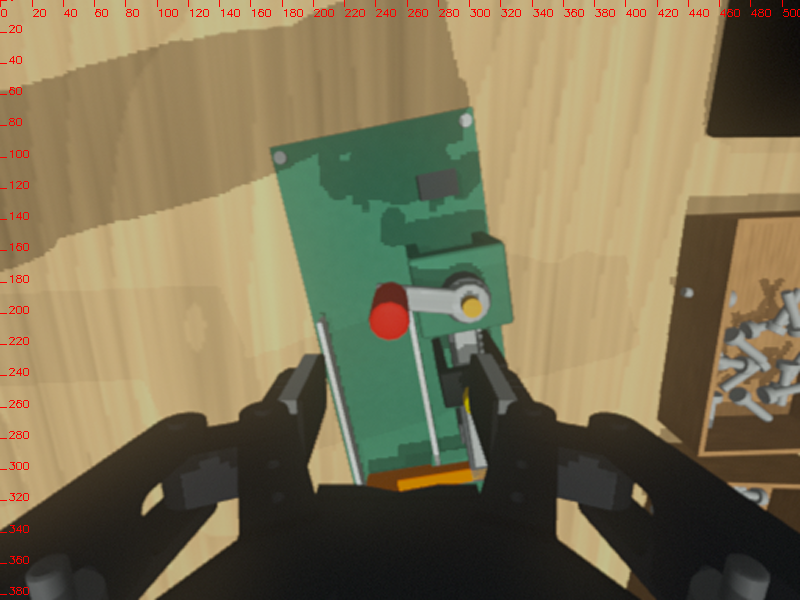

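View pics/s2.png

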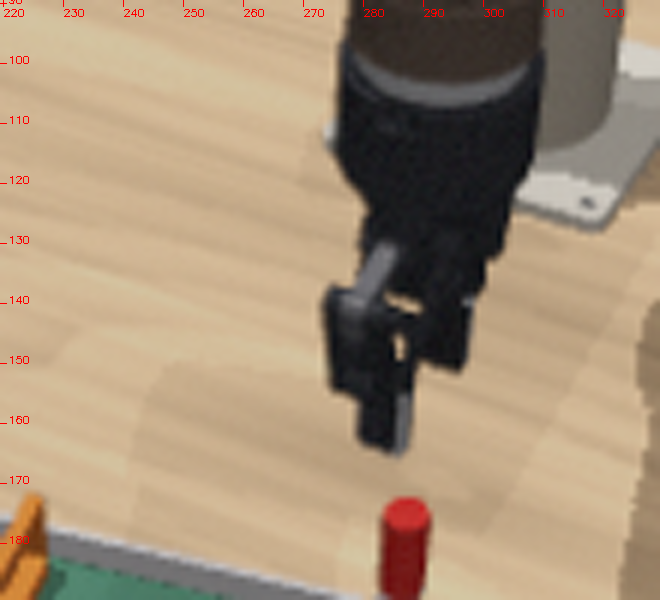

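```bash
cat >> fit.py <<'E'
print("--- with wrist")
w=camera("wrist")
v=lambda p:np.array(p)/1.5625-.5
k=ray(w,v([(390,321)]),.168)[0]; print("knob",k)
fs.append((w,v([(271,149),(471,107)]),[(-.1,.22),(.07,.22)]))
s=least_squares(r,F,args=(fs,.006)); F2=s.x; print("F2",F2,s.fun.round(1))
ax=T(F2,[(.03,.09)])[0]; d=k[:2]-ax; print("axis",ax,np.linalg.norm(d),"phi world",np.arctan2(d[1],d[0]))
for pr in ((472,308),): print("nut xy at z .14,.15", ray(w,v([pr]),.14),ray(w,v([pr]),.15))
E
python3 fit.py | sed -n '/---/,$p'
```

```text
--- with wrist
knob [0.52260325 0.15501534 0.168     ]
F2 [0.55931919 0.05549793 0.17999349] [-1.5 -0.9 -1.1 -0.7 -0.3 -1.3 -0.  -0.6  0.7 -0.5 -0.7 -0.6 -1.5 -0.5
  1.5 -0.5]
axis [0.57272246 0.14941466] 0.05043116788809532 phi world 3.0303071998346094
nut xy at z .14,.15 [[0.56937733 0.15367239 0.14      ]] [[0.56754259 0.15647898 0.15      ]]
```

Call:
arm_command([
  {"x":0,"y":-0.003,"z":-0.001,"roll":0,"fingers":0.45},
  {"x":0.02,"y":0,"z":0,"roll":0,"fingers":0.45},
  {"x":0.02,"y":0,"z":0,"roll":0,"fingers":0.45},
  {"x":0.02,"y":0,"z":0,"roll":0,"fingers":0.45},
  {"x":0.02,"y":0,"z":0,"roll":0,"fingers":0.45},
  {"x":0.015,"y":0,"z":0,"roll":0,"fingers":0.45},
  {"x":0,"y":0,"z":0,"roll":0,"fingers":0.45},
])

```text
clock: 1.87
eef_pos: [0.524, 0.1473, 0.1368]
tool_rot: [0.508, 0.493, -0.503, 0.497]
ft_force: [-0.4, 0.6, -0.0]
grip_width: 0.0382
```

```bash
python3 - <<'E'
from h import *
o=get_obs(); print(o["clock"],o["eef_pos"],o["tool_rot"],o["grip_width"],o["ft_force"])
w=camera("wrist"); a=camera("scene")
crop(w,"w3",156,150,356,300); crop(a,"s3",240,130,330,200)
E
```

```text
1.8667 [0.52403834 0.14727654 0.13680189] [ 0.50770011  0.49290754 -0.50266503  0.49659906] 0.03822456196701936 [-0.40059018  0.61675842 -0.01035324]
```

View pics/w3.png

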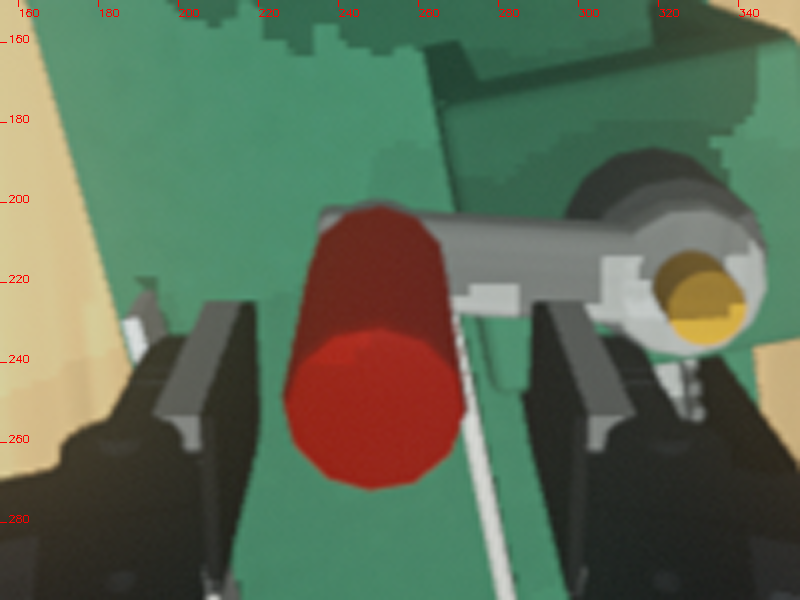

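View pics/s3.png

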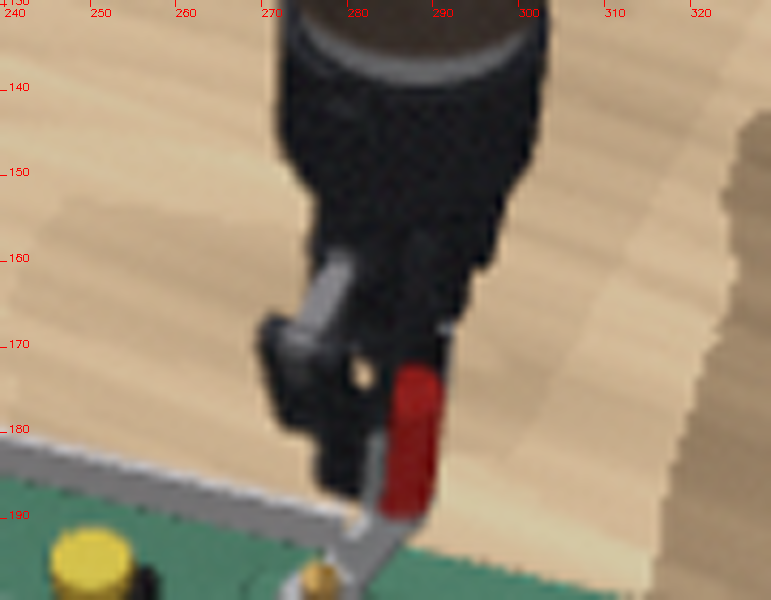

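The fingers straddle the knob, but the tool has drifted about 8 mm in −y, so the knob's top centre is at wrist (247,250). I'll write a helper that turns world targets into tool rows.

```bash
cat > g.py <<'E'
from h import *
from scipy.spatial.transform import Rotation as Ro
import sys
def st():
    o=get_obs(); R=Ro.from_quat(o["tool_rot"]).as_matrix()
    yaw=np.arctan2(R[1,1],R[0,1]); print("t",round(o["clock"],2),"p",o["eef_pos"].round(4),"yaw",yaw.round(4),"tilt",R[:2,0].round(4),"F",o["ft_force"].round(1),"g",round(float(o["grip_width"]),4)); return o,R,yaw
def to(tgt,tyaw=None):
    o,R,yaw=st(); d=R.T@(np.array(tgt)-o["eef_pos"]); print("shift",d.round(4),"roll",None if tyaw is None else round(-(tyaw-yaw),4))
E
python3 -c "
from g import *
to([.5227,.1552,.131],0)"
```

```text
t 1.97 p [0.5258 0.1479 0.1397] yaw -0.0206 tilt [0.0129 0.0024] F [ 1.3 -0.4  0.2] g 0.0384
shift [ 0.0086 -0.0033 -0.0072] roll -0.0206
```

Call:
arm_command([
  {"x":0.008,"y":-0.003,"z":-0.007,"roll":-0.02,"fingers":0.45},
  {"x":0,"y":0,"z":0,"roll":0,"fingers":0.45},
])

```text
clock: 2.13
eef_pos: [0.5245, 0.1552, 0.1338]
tool_rot: [0.505, 0.497, -0.495, 0.503]
ft_force: [-1.1, -0.5, -0.4]
grip_width: 0.0384
```

```bash
python3 -c "
from g import *
to([.5227,.1552,.131],0)
camera('wrist');
to([.5227,.1552,.131],0)
camera('wrist');
to([.5227,.1552,.131],0)"
```

```text
t 2.13 p [0.5245 0.1552 0.1338] yaw -0.0007 tilt [0.0171 0.004 ] F [-1.1 -0.5 -0.4] g 0.0384
shift [ 0.0027 -0.0019  0.    ] roll -0.0007
t 2.18 p [0.5256 0.155  0.135 ] yaw -0.0014 tilt [0.0196 0.0039] F [ 1.1 -0.7  0.8] g 0.0383
shift [ 0.0039 -0.003  -0.0002] roll -0.0014
t 2.23 p [0.5259 0.155  0.1352] yaw -0.0016 tilt [0.0202 0.004 ] F [-0.5 -0.4 -0.1] g 0.0382
shift [ 0.0042 -0.0033 -0.0002] roll -0.0016
```

Call:
arm_command([
  {"x":0.004,"y":-0.003,"z":0,"roll":0,"fingers":0.2},
  {"x":0,"y":0,"z":0,"roll":0,"fingers":0.0},
  {"x":0,"y":0,"z":0,"roll":0,"fingers":0.0},
  {"x":0,"y":0,"z":0,"roll":0,"fingers":0.0},
  {"x":0,"y":0,"z":0,"roll":0,"fingers":0.0},
])

```text
clock: 2.65
eef_pos: [0.5219, 0.1555, 0.1322]
tool_rot: [0.506, 0.496, -0.494, 0.504]
ft_force: [0.4, -0.6, -0.4]
grip_width: 0.0207
```

```bash
python3 -c "
from g import *
st()
w=camera('wrist'); a=camera('scene')
crop(w,'w4',156,150,356,300); crop(a,'s4',240,130,330,200)
st()"
```

```text
t 2.65 p [0.5219 0.1555 0.1322] yaw -0.0007 tilt [0.0201 0.0046] F [ 0.4 -0.6 -0.4] g 0.0207
t 2.75 p [0.5219 0.1555 0.1322] yaw -0.0008 tilt [0.0201 0.0046] F [ 0.1 -0.3 -0.2] g 0.0203
```

View pics/w4.png

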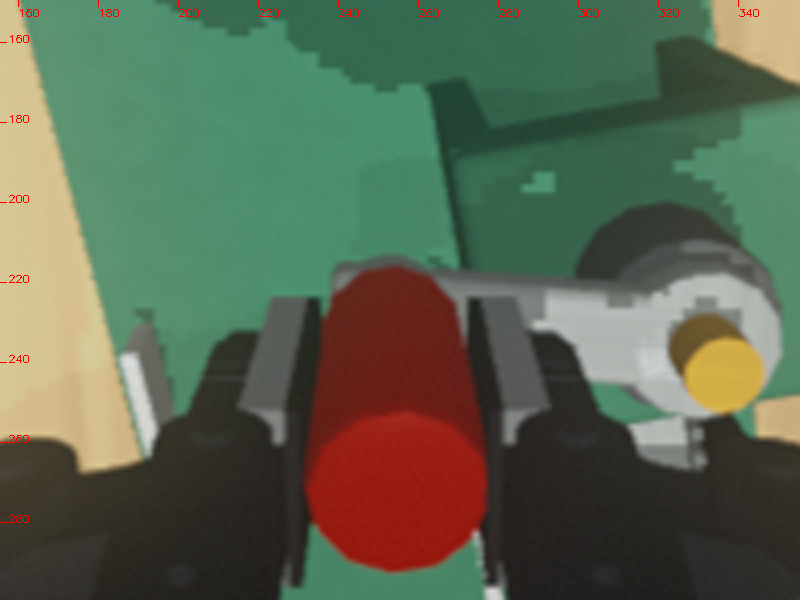

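The grip is centred and the force is near zero. I'll try a short arc, clockwise from above, so the first motion is +y and then +x.

Call:
arm_command([
  {"x":0,"y":0.002,"z":-0.01,"roll":0,"fingers":0},
  {"x":0,"y":0.004,"z":-0.009,"roll":0,"fingers":0},
  {"x":0,"y":0.006,"z":-0.008,"roll":0,"fingers":0},
  {"x":0,"y":0.007,"z":-0.007,"roll":0,"fingers":0},
])

```text
clock: 3.08
eef_pos: [0.5338, 0.1834, 0.1321]
tool_rot: [-0.501, -0.495, 0.503, -0.502]
ft_force: [-6.5, -4.2, 5.5]
grip_width: 0.0205
```

```bash
cat >> g.py <<'E'
AX=np.array([.572,.150])
def ph():
    o,R,yaw=st(); d=o["eef_pos"][:2]-AX; p=np.arctan2(d[1],d[0]); t=np.array([np.sin(p),-np.cos(p)])
    print("phi",p.round(3),"r",np.linalg.norm(d).round(4),"Ft",(o["ft_force"][:2]@t).round(1),"Fr",(o["ft_force"][:2]@d/np.linalg.norm(d)).round(1)); return o,R,yaw,p
E
python3 -c "
from g import *
ph(); camera('wrist'); ph()"
```

```text
t 3.08 p [0.5338 0.1834 0.1321] yaw -0.0065 tilt [ 0.005  -0.0091] F [-6.5 -4.2  5.5] g 0.0205
phi 2.423 r 0.0508 Ft -7.4 Fr 2.1
t 3.13 p [0.5351 0.1849 0.1322] yaw -0.0056 tilt [ 0.0064 -0.0076] F [-5.5 -1.7  4.8] g 0.0204
phi 2.385 r 0.0508 Ft -5.0 Fr 2.8
```

```bash
cat >> g.py <<'E'
def rows(n,step,prog):
    o,R,yaw,p=ph(); d=o["eef_pos"][:2]-AX; r=np.linalg.norm(d); z=o["eef_pos"][2]
    out=[]
    for i in range(n):
        pe=p-prog*i; re=.05+(r-.05)*.6**i
        a=re*np.array([np.cos(pe),np.sin(pe)]); b=.05*np.array([np.cos(pe-step),np.sin(pe-step)])
        v=R.T@np.r_[b-a,(0.132-z)/n]
        out.append(v)
    print("roll/row",round(yaw/n,4)); print(np.round(np.array(out)*1000).astype(int).tolist())
E
python3 -c "
from g import *
rows(8,.2,.17)"
```

```text
t 3.13 p [0.5351 0.1849 0.1322] yaw -0.0056 tilt [ 0.0064 -0.0076] F [-5.5 -1.7  4.8] g 0.0204
phi 2.385 r 0.0508 Ft -5.0 Fr 2.8
roll/row -0.0007
[[0, 8, -6], [0, 9, -5], [0, 9, -3], [0, 10, -2], [0, 10, 0], [0, 10, 1], [0, 10, 3], [0, 9, 5]]
```

Call:
arm_command([
  {"x":0,"y":0.008,"z":-0.006,"roll":0,"fingers":0},
  {"x":0,"y":0.009,"z":-0.005,"roll":0,"fingers":0},
  {"x":0,"y":0.009,"z":-0.003,"roll":0,"fingers":0},
  {"x":0,"y":0.01,"z":-0.002,"roll":0,"fingers":0},
  {"x":0,"y":0.01,"z":0,"roll":0,"fingers":0},
  {"x":0,"y":0.01,"z":0.001,"roll":0,"fingers":0},
  {"x":0,"y":0.01,"z":0.003,"roll":0,"fingers":0},
  {"x":0,"y":0.009,"z":0.005,"roll":0,"fingers":0},
])

```text
clock: 3.8
eef_pos: [0.5948, 0.1954, 0.1322]
tool_rot: [-0.491, -0.504, 0.509, -0.496]
ft_force: [-6.4, 3.2, 1.6]
grip_width: 0.0204
```

```bash
python3 -c "
from g import *
rows(10,.2,.17)"
```

```text
t 3.8 p [0.5948 0.1954 0.1322] yaw 0.0001 tilt [-0.0271 -0.0092] F [-6.4  3.2  1.6] g 0.0204
phi 1.105 r 0.0508 Ft -7.2 Fr -0.0
roll/row 0.0
[[0, 8, 6], [0, 7, 7], [0, 6, 8], [0, 5, 9], [0, 3, 10], [0, 1, 10], [0, 0, 10], [0, -2, 10], [0, -3, 9], [0, -5, 9]]
```

```bash
python3 -c "
from g import *
rows(14,.2,.163)"
```

```text
t 3.8 p [0.5948 0.1954 0.1322] yaw 0.0001 tilt [-0.0271 -0.0092] F [-6.4  3.2  1.6] g 0.0204
phi 1.105 r 0.0508 Ft -7.2 Fr -0.0
roll/row 0.0
[[0, 8, 6], [0, 7, 7], [0, 6, 8], [0, 5, 9], [0, 3, 9], [0, 2, 10], [0, 0, 10], [0, -1, 10], [0, -3, 10], [0, -4, 9], [0, -6, 8], [0, -7, 7], [0, -8, 6], [0, -9, 4]]
```

Call:
arm_command([
  {"x":0,"y":0.008,"z":0.006,"roll":0,"fingers":0},
  {"x":0,"y":0.007,"z":0.007,"roll":0,"fingers":0},
  {"x":0,"y":0.006,"z":0.008,"roll":0,"fingers":0},
  {"x":0,"y":0.005,"z":0.009,"roll":0,"fingers":0},
  {"x":0,"y":0.003,"z":0.009,"roll":0,"fingers":0},
  {"x":0,"y":0.002,"z":0.01,"roll":0,"fingers":0},
  {"x":0,"y":0,"z":0.01,"roll":0,"fingers":0},
  {"x":0,"y":-0.001,"z":0.01,"roll":0,"fingers":0},
  {"x":0,"y":-0.003,"z":0.01,"roll":0,"fingers":0},
  {"x":0,"y":-0.004,"z":0.009,"roll":0,"fingers":0},
])

```text
clock: 4.63
eef_pos: [0.6186, 0.1334, 0.1322]
tool_rot: [0.495, 0.52, -0.493, 0.491]
ft_force: [1.9, 6.5, -4.0]
grip_width: 0.0206
```

```bash
python3 -c "
from g import *
rows(14,.2,.163)"
```

```text
t 4.63 p [0.6186 0.1334 0.1322] yaw 0.0229 tilt [-0.0284  0.031 ] F [ 1.9  6.5 -4. ] g 0.0206
phi -0.343 r 0.0495 Ft -6.8 Fr -0.4
roll/row 0.0016
[[0, -4, 9], [0, -6, 8], [0, -7, 7], [0, -8, 6], [0, -9, 4], [0, -10, 3], [0, -10, 1], [0, -10, 0], [0, -10, -2], [0, -9, -4], [0, -9, -5], [0, -8, -6], [0, -7, -7], [0, -5, -8]]
```

Call:
arm_command([
  {"x":0,"y":-0.004,"z":0.009,"roll":0.003,"fingers":0},
  {"x":0,"y":-0.006,"z":0.008,"roll":0.003,"fingers":0},
  {"x":0,"y":-0.007,"z":0.007,"roll":0.003,"fingers":0},
  {"x":0,"y":-0.008,"z":0.006,"roll":0.003,"fingers":0},
  {"x":0,"y":-0.009,"z":0.004,"roll":0.003,"fingers":0},
  {"x":0,"y":-0.01,"z":0.003,"roll":0.002,"fingers":0},
  {"x":0,"y":-0.01,"z":0.001,"roll":0.002,"fingers":0},
  {"x":0,"y":-0.01,"z":0,"roll":0.002,"fingers":0},
  {"x":0,"y":-0.01,"z":-0.002,"roll":0,"fingers":0},
  {"x":0,"y":-0.009,"z":-0.004,"roll":0,"fingers":0},
])

```text
clock: 5.47
eef_pos: [0.5626, 0.1025, 0.1326]
tool_rot: [0.513, 0.499, -0.486, 0.501]
ft_force: [4.6, -11.0, -0.7]
grip_width: 0.0211
```

```bash
python3 -c "
from g import *
rows(10,.2,.163)"
```

```text
t 5.47 p [0.5626 0.1025 0.1326] yaw 0.0012 tilt [0.0289 0.0254] F [  4.6 -11.   -0.7] g 0.0211
phi -1.765 r 0.0484 Ft -6.7 Fr 9.9
roll/row 0.0001
[[0, -10, -1], [0, -9, -4], [0, -8, -5], [0, -7, -7], [0, -6, -8], [0, -5, -9], [0, -3, -10], [0, -1, -10], [0, 0, -10], [0, 2, -10]]
```

Call:
arm_command([
  {"x":0,"y":-0.01,"z":-0.001,"roll":0,"fingers":0},
  {"x":0,"y":-0.009,"z":-0.004,"roll":0,"fingers":0},
  {"x":0,"y":-0.008,"z":-0.005,"roll":0,"fingers":0},
  {"x":0,"y":-0.007,"z":-0.007,"roll":0,"fingers":0},
  {"x":0,"y":-0.006,"z":-0.008,"roll":0,"fingers":0},
  {"x":0,"y":-0.005,"z":-0.009,"roll":0,"fingers":0},
  {"x":0,"y":-0.003,"z":-0.01,"roll":0,"fingers":0},
])

```text
clock: 6.05
eef_pos: [0.5229, 0.1392, 0.1324]
tool_rot: [0.516, 0.487, -0.49, 0.507]
ft_force: [3.4, -6.5, -0.2]
grip_width: 0.021
```

```bash
python3 -c "
from g import *
rows(10,.2,.163)
crop(camera('wrist'),'w5',0,0,512,384)"
```

```text
t 6.05 p [0.5229 0.1392 0.1324] yaw -0.0123 tilt [0.0462 0.0069] F [ 3.4 -6.5 -0.2] g 0.021
phi -2.925 r 0.0503 Ft -7.1 Fr -1.9
roll/row -0.0012
[[0, -1, -10], [0, 1, -10], [0, 2, -10], [0, 4, -9], [0, 5, -9], [0, 6, -8], [0, 7, -7], [0, 8, -5], [0, 9, -4], [1, 10, -2]]
```

View pics/w5.png

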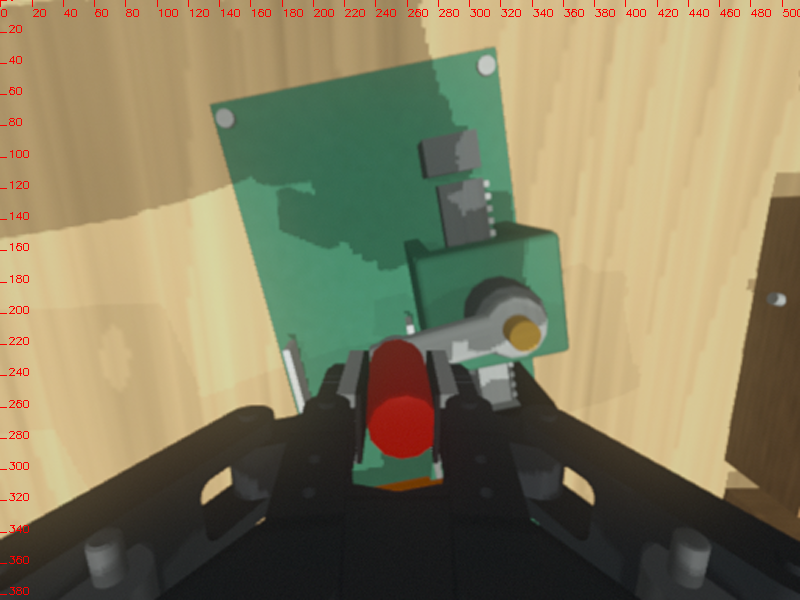

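Call:
arm_command([
  {"x":0,"y":-0.001,"z":-0.01,"roll":-0.001,"fingers":0},
  {"x":0,"y":0.001,"z":-0.01,"roll":-0.001,"fingers":0},
  {"x":0,"y":0.002,"z":-0.01,"roll":-0.001,"fingers":0},
  {"x":0,"y":0.004,"z":-0.009,"roll":-0.001,"fingers":0},
  {"x":0,"y":0.005,"z":-0.009,"roll":-0.001,"fingers":0},
  {"x":0,"y":0.006,"z":-0.008,"roll":-0.001,"fingers":0},
  {"x":0,"y":0.007,"z":-0.007,"roll":-0.001,"fingers":0},
  {"x":0,"y":0.008,"z":-0.005,"roll":-0.001,"fingers":0},
])

```text
clock: 6.77
eef_pos: [0.5482, 0.195, 0.1326]
tool_rot: [0.505, 0.484, -0.502, 0.509]
ft_force: [-5.2, -4.6, 4.5]
grip_width: 0.0208
```

```bash
python3 -c "
from g import *
rows(10,.2,.163)"
```

```text
t 6.77 p [0.5482 0.195  0.1326] yaw -0.0142 tilt [ 0.027  -0.0226] F [-5.2 -4.6  4.5] g 0.0208
phi 2.057 r 0.0509 Ft -6.7 Fr -1.7
roll/row -0.0014
[[0, 10, -3], [0, 10, -2], [0, 10, 0], [0, 10, 1], [0, 10, 3], [0, 9, 4], [0, 8, 5], [0, 7, 7], [0, 6, 8], [0, 5, 9]]
```

Call:
arm_command([
  {"x":0,"y":0.01,"z":-0.003,"roll":-0.001,"fingers":0},
  {"x":0,"y":0.01,"z":-0.002,"roll":-0.001,"fingers":0},
  {"x":0,"y":0.01,"z":0,"roll":-0.001,"fingers":0},
  {"x":0,"y":0.01,"z":0.001,"roll":-0.001,"fingers":0},
  {"x":0,"y":0.01,"z":0.003,"roll":-0.001,"fingers":0},
  {"x":0,"y":0.009,"z":0.004,"roll":-0.001,"fingers":0},
  {"x":0,"y":0.008,"z":0.005,"roll":-0.001,"fingers":0},
  {"x":0,"y":0.007,"z":0.007,"roll":-0.001,"fingers":0},
  {"x":0,"y":0.006,"z":0.008,"roll":-0.001,"fingers":0},
])

```text
clock: 7.52
eef_pos: [0.6107, 0.1824, 0.1327]
tool_rot: [0.492, 0.505, -0.503, 0.499]
ft_force: [-5.6, 5.0, 0.9]
grip_width: 0.0208
```

```bash
python3 -c "
from g import *
rows(10,.2,.163)
crop(camera('wrist'),'w6',0,0,512,384)"
```

```text
t 7.52 p [0.6107 0.1824 0.1327] yaw 0.0081 tilt [-0.0172 -0.0051] F [-5.6  5.   0.9] g 0.0208
phi 0.697 r 0.0505 Ft -7.4 Fr -1.1
roll/row 0.0008
[[0, 5, 9], [0, 4, 9], [0, 2, 10], [0, 1, 10], [0, -1, 10], [0, -2, 10], [0, -4, 9], [0, -5, 8], [0, -7, 8], [0, -8, 6]]
```

View pics/w6.png

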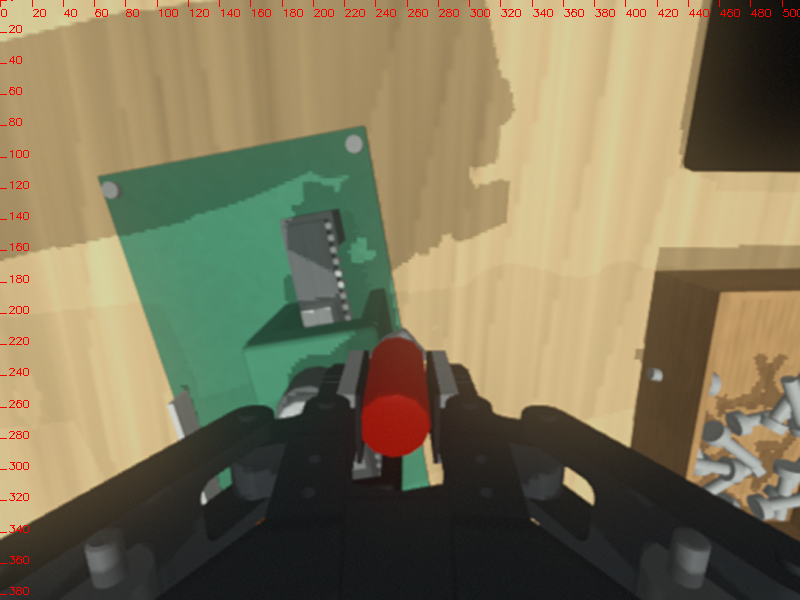

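The rack has now passed beyond the gearbox, with its end at (200,140). The drag is still 7 N, so I carry on.

Call:
arm_command([
  {"x":0,"y":0.005,"z":0.009,"roll":0.001,"fingers":0},
  {"x":0,"y":0.004,"z":0.009,"roll":0.001,"fingers":0},
  {"x":0,"y":0.002,"z":0.01,"roll":0.001,"fingers":0},
  {"x":0,"y":0.001,"z":0.01,"roll":0.001,"fingers":0},
  {"x":0,"y":-0.001,"z":0.01,"roll":0.001,"fingers":0},
  {"x":0,"y":-0.002,"z":0.01,"roll":0.001,"fingers":0},
  {"x":0,"y":-0.004,"z":0.009,"roll":0.001,"fingers":0},
  {"x":0,"y":-0.005,"z":0.008,"roll":0.001,"fingers":0},
])

```text
clock: 8.23
eef_pos: [0.6154, 0.1265, 0.1328]
tool_rot: [0.5, 0.513, -0.491, 0.495]
ft_force: [2.4, 6.1, -4.1]
grip_width: 0.021
```

```bash
python3 -c "
from g import *
rows(10,.2,.16)"
```

```text
t 8.23 p [0.6154 0.1265 0.1328] yaw 0.0177 tilt [-0.0089  0.0272] F [ 2.4  6.1 -4.1] g 0.021
phi -0.496 r 0.0493 Ft -6.5 Fr -0.8
roll/row 0.0018
[[0, -5, 8], [0, -7, 7], [0, -8, 6], [0, -9, 5], [0, -9, 3], [0, -10, 2], [0, -10, 0], [0, -10, -2], [0, -9, -3], [0, -9, -5]]
```

Call:
arm_command([
  {"x":0,"y":-0.005,"z":0.009,"roll":0.002,"fingers":0},
  {"x":0,"y":-0.006,"z":0.008,"roll":0.002,"fingers":0},
  {"x":0,"y":-0.008,"z":0.007,"roll":0.002,"fingers":0},
  {"x":0,"y":-0.009,"z":0.005,"roll":0.002,"fingers":0},
  {"x":0,"y":-0.009,"z":0.004,"roll":0.002,"fingers":0},
  {"x":0,"y":-0.01,"z":0.003,"roll":0.002,"fingers":0},
  {"x":0,"y":-0.01,"z":0.001,"roll":0.002,"fingers":0},
  {"x":0,"y":-0.01,"z":-0.001,"roll":0.002,"fingers":0},
])

```text
clock: 8.9
eef_pos: [0.5639, 0.1019, 0.1328]
tool_rot: [0.515, 0.508, -0.479, 0.498]
ft_force: [7.6, -0.5, -4.1]
grip_width: 0.0207
```

```bash
python3 -c "
from g import *
rows(10,.2,.16)"
```

```text
t 8.9 p [0.5639 0.1019 0.1328] yaw 0.0111 tilt [0.0259 0.0465] F [ 7.6 -0.5 -4.1] g 0.0207
phi -1.737 r 0.0487 Ft -7.6 Fr -0.8
roll/row 0.0011
[[0, -10, -1], [0, -9, -4], [0, -8, -5], [0, -7, -7], [0, -6, -8], [0, -5, -9], [0, -3, -9], [0, -2, -10], [1, 0, -10], [1, 1, -10]]
```

Call:
arm_command([
  {"x":0,"y":-0.01,"z":-0.002,"roll":0.001,"fingers":0},
  {"x":0,"y":-0.009,"z":-0.004,"roll":0.001,"fingers":0},
  {"x":0,"y":-0.008,"z":-0.005,"roll":0.001,"fingers":0},
  {"x":0,"y":-0.007,"z":-0.007,"roll":0.001,"fingers":0},
  {"x":0,"y":-0.006,"z":-0.008,"roll":0.001,"fingers":0},
  {"x":0,"y":-0.005,"z":-0.009,"roll":0.001,"fingers":0},
  {"x":0,"y":-0.003,"z":-0.009,"roll":0.001,"fingers":0},
  {"x":0,"y":-0.002,"z":-0.01,"roll":0.001,"fingers":0},
])

```text
clock: 9.57
eef_pos: [0.5216, 0.1472, 0.1324]
tool_rot: [0.519, 0.492, -0.485, 0.503]
ft_force: [5.7, -0.5, -3.7]
grip_width: 0.0208
```

```bash
python3 -c "
from g import *
rows(10,.2,.16)
crop(camera('wrist'),'w7',0,0,512,384);crop(camera('scene'),'s7',175,165,335,250);"
```

```text
t 9.57 p [0.5216 0.1472 0.1324] yaw -0.0095 tilt [0.0452 0.0237] F [ 5.7 -0.5 -3.7] g 0.0208
phi -3.086 r 0.0504 Ft -0.8 Fr -5.7
roll/row -0.001
[[0, 1, -10], [0, 2, -10], [0, 4, -9], [0, 5, -9], [1, 6, -8], [1, 7, -7], [1, 8, -5], [1, 9, -4], [1, 10, -3], [1, 10, -1]]
```

View pics/s7.png

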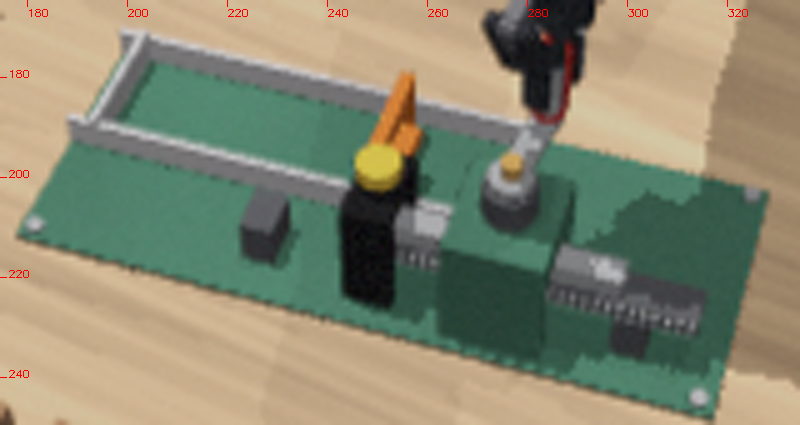

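The drag let go, with tangential force down to 0.8 N. The yellow cap at scene crop (378,165) now sits low on the black block, and the pusher is far back at (395,110). I release and lift.

Call:
arm_command([
  {"x":0,"y":0,"z":0,"roll":0,"fingers":0.45},
  {"x":0,"y":0,"z":0,"roll":0,"fingers":0.45},
  {"x":0,"y":0,"z":0,"roll":0,"fingers":0.45},
  {"x":-0.02,"y":0,"z":0,"roll":0,"fingers":0.45},
  {"x":-0.02,"y":0,"z":0,"roll":0,"fingers":0.45},
  {"x":-0.02,"y":0,"z":0,"roll":0,"fingers":0.45},
  {"x":-0.02,"y":0,"z":0,"roll":0,"fingers":0.45},
  {"x":0,"y":0,"z":0,"roll":0,"fingers":0.45},
  {"x":0,"y":0,"z":0,"roll":0,"fingers":0.45},
])

```text
clock: 10.42
eef_pos: [0.5183, 0.1454, 0.2161]
tool_rot: [0.519, 0.493, -0.484, 0.503]
ft_force: [0.2, -0.2, -0.3]
grip_width: 0.0382
```

```bash
python3 -c "
from g import *
st()
a=camera('scene');b=camera('side')
crop(a,'s8',175,130,335,250);crop(b,'d8',205,130,335,280)
st()
def cv(pts,x0,y0,s): return np.array(pts)/s+np.array([x0,y0])-.5
s=600/124
for n,z,p in (('turq',.065,[(450,275),(623,325),(605,423),(428,370)]),('blue',.045,[(202,175),(285,153),(336,258),(248,280)])):
    print(n,ray(b,cv(p,260,260,s),z).round(3))
"
```

```text
t 10.42 p [0.5183 0.1454 0.2161] yaw -0.0067 tilt [0.0459 0.025 ] F [ 0.2 -0.2 -0.3] g 0.0382
t 10.52 p [0.5181 0.1455 0.2154] yaw -0.0067 tilt [0.0452 0.0248] F [ 0.5  0.8 -0. ] g 0.0381
turq [[ 0.589 -0.372  0.065]
 [ 0.652 -0.426  0.065]
 [ 0.615 -0.467  0.065]
 [ 0.553 -0.414  0.065]]
blue [[ 0.51  -0.262  0.045]
 [ 0.557 -0.265  0.045]
 [ 0.551 -0.332  0.045]
 [ 0.504 -0.328  0.045]]
```

View pics/s8.png

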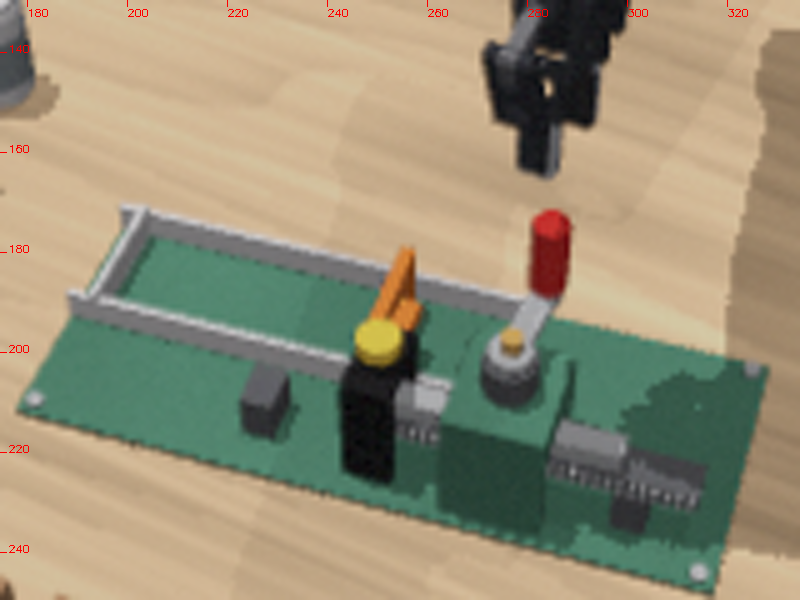

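View pics/d8.png

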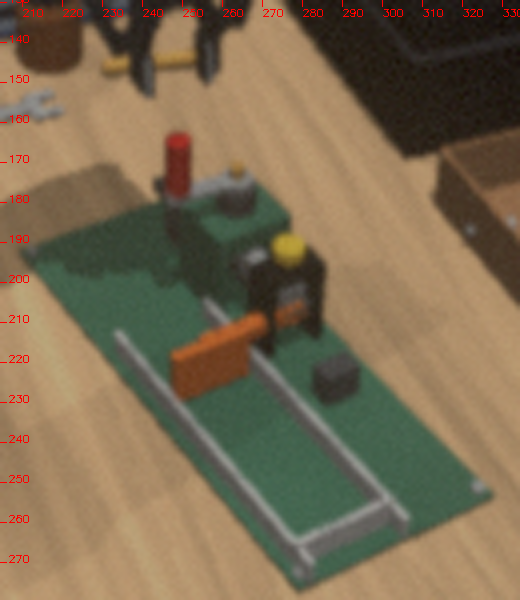

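The catch is down in both views: the cap dropped about 1.4 px in the scene view and sits on the block in the side view. The channel is clear, with the pusher at side (270,215). I move over to the carton.

Call:
arm_command([
  {"x":-0.005,"y":0.006,"z":0.02,"roll":0.012,"fingers":0.45},
  {"x":-0.005,"y":0.006,"z":0.033,"roll":0.012,"fingers":0.45},
  {"x":0,"y":0.006,"z":0.033,"roll":0.012,"fingers":0.45},
  {"x":0,"y":0.006,"z":0.033,"roll":0.012,"fingers":0.45},
  {"x":0,"y":0.006,"z":0.033,"roll":0.012,"fingers":0.6},
  {"x":0,"y":0.006,"z":0.033,"roll":0.012,"fingers":0.8},
  {"x":0,"y":0.006,"z":0.033,"roll":0.012,"fingers":1},
  {"x":0,"y":0.006,"z":0.033,"roll":0.012,"fingers":1},
  {"x":0,"y":0.006,"z":0.033,"roll":0.012,"fingers":1},
  {"x":0,"y":0.006,"z":0.033,"roll":0.012,"fingers":1},
])

```text
clock: 11.35
eef_pos: [0.5541, -0.1804, 0.2043]
tool_rot: [0.542, 0.472, -0.515, 0.468]
ft_force: [0.6, 0.0, -0.4]
grip_width: 0.0854
```

```bash
python3 -c "
from g import *
to([.60,-.31,.22],-.175)"
```

```text
t 11.35 p [ 0.5541 -0.1804  0.2043] yaw -0.1169 tilt [0.024  0.0298] F [ 0.6  0.  -0.4] g 0.0854
shift [-0.0184  0.061   0.1229] roll 0.0581
```

Call:
arm_command([
  {"x":-0.003,"y":0.012,"z":0.024,"roll":0.012,"fingers":1},
  {"x":-0.004,"y":0.012,"z":0.024,"roll":0.012,"fingers":1},
  {"x":-0.004,"y":0.012,"z":0.024,"roll":0.012,"fingers":1},
  {"x":-0.004,"y":0.012,"z":0.024,"roll":0.012,"fingers":1},
  {"x":-0.003,"y":0.012,"z":0.024,"roll":0.012,"fingers":1},
  {"x":0,"y":0,"z":0,"roll":0,"fingers":1},
  {"x":0,"y":0,"z":0,"roll":0,"fingers":1},
])

```text
clock: 11.93
eef_pos: [0.5902, -0.322, 0.2039]
tool_rot: [0.555, 0.459, -0.536, 0.441]
ft_force: [0.1, 0.5, 0.6]
grip_width: 0.0853
```

```bash
python3 -c "
from g import *
st()
w=camera('wrist')
crop(w,'w9',0,0,512,384)
st(); print(proj(w,[[.639,-.2845,.065]]))"
```

```text
t 11.93 p [ 0.5902 -0.322   0.2039] yaw -0.1918 tilt [0.0045 0.0371] F [0.1 0.5 0.6] g 0.0853
t 11.98 p [ 0.5897 -0.322   0.2033] yaw -0.1917 tilt [0.0033 0.037 ] F [-0.6  0.2 -0.6] g 0.0855
[[293.29756509 147.54566137]]
```

View pics/w9.png

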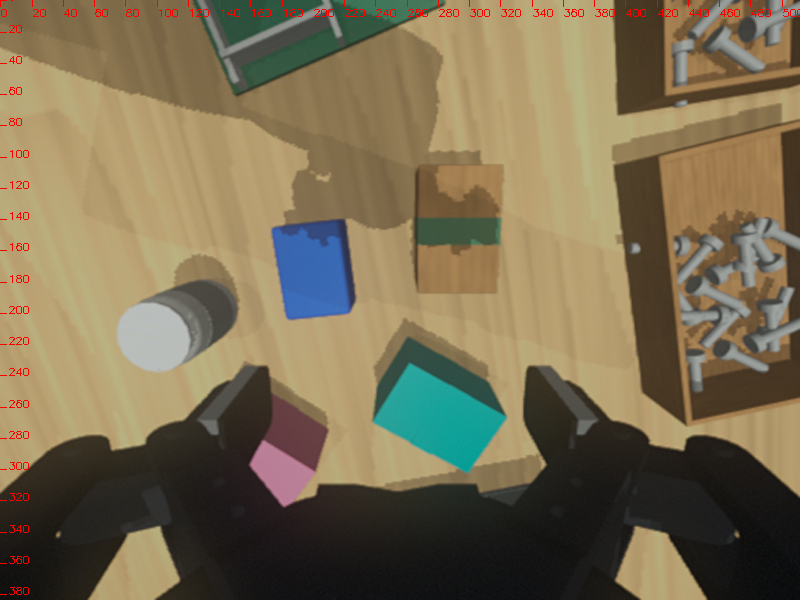

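The kraft carton with the green band is clearly visible at wrist view (459,229). The turquoise one is at (440,415) and the pink one at (290,460).

```bash
python3 -c "
from g import *
w=camera('wrist')
q=ray(w,np.array([(418,164),(503,165),(498,293),(416,293)])/1.5625-.5,.065)[:,:2]
print(q.round(4),q.mean(0)); d=(q[0]+q[1]-q[2]-q[3]); print('yaw',-np.arctan2(d[0],d[1]),'x edge yaw',np.arctan2(*((q[1]+q[2]-q[0]-q[3])[::-1])))
to([*q.mean(0),.11],-.18)
# feeder refine: corner (-.1,-.2)
print('plate corner',ray(w,np.array([(238,95)])/1.5625-.5,.006))
F=[.5593,.0555,.18];c,s=np.cos(F[2]),np.sin(F[2]); 
for x,y in ((-.1,-.2),(-.05,-.135)): print(x,y,F[0]+c*x-s*y,F[1]+s*x+c*y)
"
```

```text
[[ 0.6192 -0.2374]
 [ 0.6726 -0.2483]
 [ 0.6579 -0.3307]
 [ 0.6028 -0.3201]] [ 0.63811919 -0.28411643]
yaw -0.18627971556782563 x edge yaw -0.1961672135609361
t 12.03 p [ 0.5898 -0.3209  0.204 ] yaw -0.1905 tilt [0.0036 0.0372] F [-0.5  0.5 -0.3] g 0.0857
shift [ 0.0955  0.0408 -0.0418] roll -0.0105
plate corner [[ 0.49913671 -0.1580508   0.006     ]]
-0.1 -0.2 0.4967215454063527 -0.15917169590020672
-0.05 -0.135 0.5342768077730802 -0.08627037719768763
```

Call:
arm_command([
  {"x":0.01,"y":0.014,"z":-0.014,"roll":0,"fingers":1},
  {"x":0.02,"y":0.014,"z":-0.014,"roll":0,"fingers":1},
  {"x":0.02,"y":0.013,"z":-0.014,"roll":0,"fingers":1},
  {"x":0,"y":0,"z":0,"roll":0,"fingers":1},
  {"x":0,"y":0,"z":0,"roll":0,"fingers":1},
])

```text
clock: 12.45
eef_pos: [0.6383, -0.2793, 0.1549]
tool_rot: [0.554, 0.461, -0.535, 0.441]
ft_force: [-0.5, -0.8, 0.4]
grip_width: 0.0859
```

```bash
python3 -c "
from g import *
to([.6381,-.2841,.09],-.19)
to([.6381,-.2841,.03],-.19)
crop(camera('wrist'),'w10',0,0,512,384)
crop(camera('side'),'d10',260,200,400,330)"
```

```text
t 12.45 p [ 0.6383 -0.2793  0.1549] yaw -0.1865 tilt [0.0028 0.0379] F [-0.5 -0.8  0.4] g 0.0859
shift [0.0647 0.001  0.0072] roll 0.0035
t 12.45 p [ 0.6383 -0.2793  0.1549] yaw -0.1865 tilt [0.0028 0.0379] F [-0.5 -0.8  0.4] g 0.0859
shift [0.1246 0.0012 0.0095] roll 0.0035
```

View pics/w10.png

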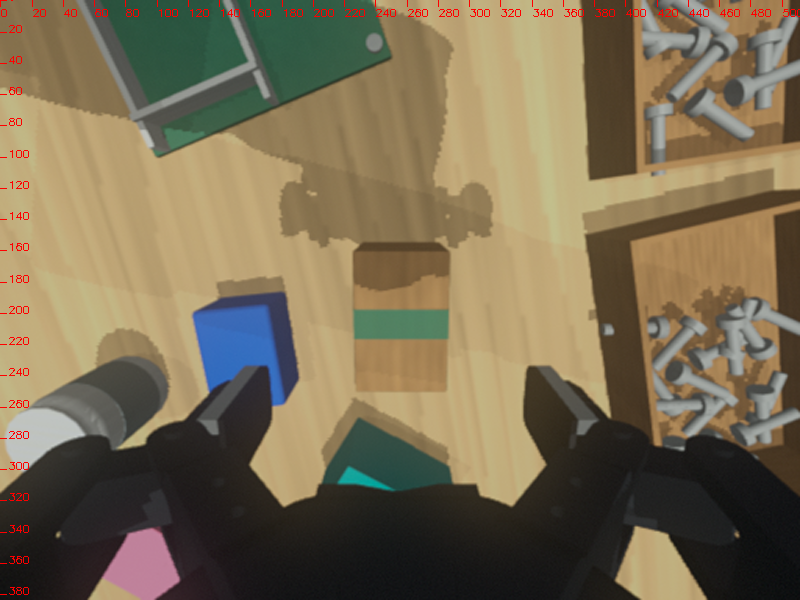

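Call:
arm_command([
  {"x":0.02,"y":0.001,"z":0.002,"roll":0,"fingers":1},
  {"x":0.02,"y":0,"z":0.002,"roll":0,"fingers":1},
  {"x":0.02,"y":0,"z":0.001,"roll":0,"fingers":1},
  {"x":0.005,"y":0,"z":0,"roll":0,"fingers":1},
  {"x":0,"y":0,"z":0,"roll":0,"fingers":1},
])

```text
clock: 12.97
eef_pos: [0.6393, -0.2853, 0.0976]
tool_rot: [0.556, 0.456, -0.534, 0.445]
ft_force: [-0.9, -0.2, 0.6]
grip_width: 0.0854
```

```bash
python3 -c "
from g import *
to([.6381,-.2841,.03],-.19)"
```

```text
t 12.97 p [ 0.6393 -0.2853  0.0976] yaw -0.1889 tilt [0.0145 0.0316] F [-0.9 -0.2  0.6] g 0.0854
shift [ 0.0676 -0.002   0.0013] roll 0.0011
```

Call:
arm_command([
  {"x":0.013,"y":-0.001,"z":0,"roll":0,"fingers":1},
  {"x":0.013,"y":0,"z":0,"roll":0,"fingers":1},
  {"x":0.013,"y":0,"z":0,"roll":0,"fingers":1},
  {"x":0.013,"y":0,"z":0,"roll":0,"fingers":1},
  {"x":0.01,"y":0,"z":0,"roll":0,"fingers":1},
  {"x":0,"y":0,"z":0,"roll":0,"fingers":1},
])

```text
clock: 13.47
eef_pos: [0.643, -0.2881, 0.0467]
tool_rot: [0.559, 0.45, -0.532, 0.45]
ft_force: [-0.7, 0.0, 0.5]
grip_width: 0.0856
```

```bash
python3 -c "
from g import *
to([.6381,-.2841,.03],-.19)
crop(camera('wrist'),'w11',0,0,512,384)
to([.6381,-.2841,.03],-.19)"
```

```text
t 13.47 p [ 0.643  -0.2881  0.0467] yaw -0.1923 tilt [0.0295 0.024 ] F [-0.7  0.   0.5] g 0.0856
shift [ 0.0166 -0.006  -0.0025] roll -0.0023
t 13.52 p [ 0.6436 -0.2884  0.048 ] yaw -0.1923 tilt [0.031  0.0233] F [-0.1 -0.1  0.4] g 0.0854
shift [ 0.0179 -0.0067 -0.0027] roll -0.0023
```

View pics/w11.png

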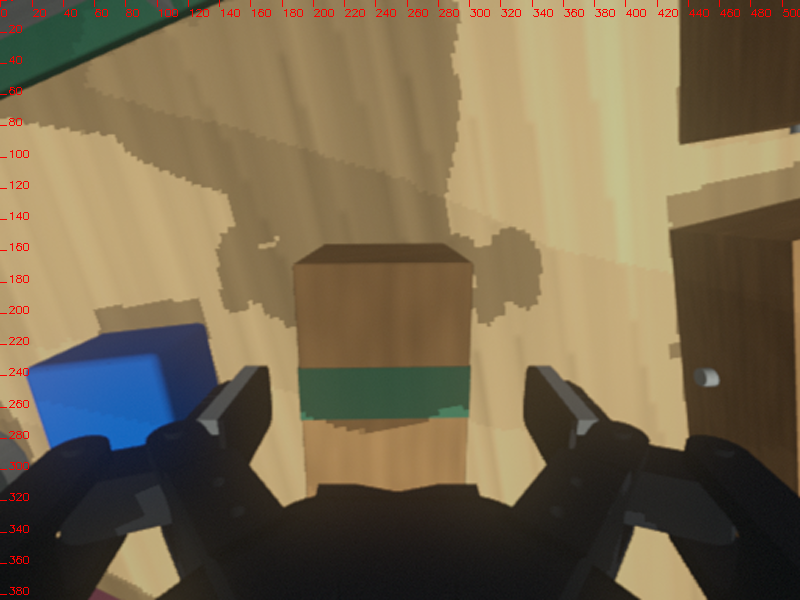

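Call:
arm_command([
  {"x":0.006,"y":-0.004,"z":-0.001,"roll":0,"fingers":1},
  {"x":0.006,"y":-0.004,"z":-0.001,"roll":0,"fingers":1},
  {"x":0.006,"y":-0.001,"z":0,"roll":0,"fingers":1},
  {"x":0,"y":0,"z":0,"roll":0,"fingers":1},
])

```text
clock: 13.85
eef_pos: [0.6371, -0.2854, 0.033]
tool_rot: [0.56, 0.447, -0.531, 0.452]
ft_force: [-0.7, 0.5, -0.6]
grip_width: 0.0853
```

```bash
python3 -c "
from g import *
to([.6381,-.2841,.03],-.19)"
```

```text
t 13.85 p [ 0.6371 -0.2854  0.033 ] yaw -0.1928 tilt [0.0372 0.0203] F [-0.7  0.5 -0.6] g 0.0853
shift [ 0.0031  0.0006 -0.0014] roll -0.0028
```

Call:
arm_command([
  {"x":0,"y":0,"z":0,"roll":0,"fingers":0.5},
  {"x":0,"y":0,"z":0,"roll":0,"fingers":0.5},
  {"x":0,"y":0,"z":0,"roll":0,"fingers":0.4},
  {"x":0,"y":0,"z":0,"roll":0,"fingers":0.4},
  {"x":0,"y":0,"z":0,"roll":0,"fingers":0.4},
  {"x":0,"y":0,"z":0,"roll":0,"fingers":0.4},
])

```text
clock: 14.35
eef_pos: [0.6379, -0.2855, 0.034]
tool_rot: [0.561, 0.446, -0.53, 0.453]
ft_force: [0.4, -0.5, -0.1]
grip_width: 0.0543
```

```bash
python3 -c "
from g import *
st()
crop(camera('wrist'),'w12',0,0,512,384)
crop(camera('side'),'d12',270,190,390,310)
st()"
```

```text
t 14.35 p [ 0.6379 -0.2855  0.034 ] yaw -0.1925 tilt [0.039  0.0196] F [ 0.4 -0.5 -0.1] g 0.0543
t 14.45 p [ 0.638  -0.2855  0.034 ] yaw -0.1925 tilt [0.0391 0.0196] F [-0.9  0.  -1.5] g 0.0537
```

View pics/w12.png

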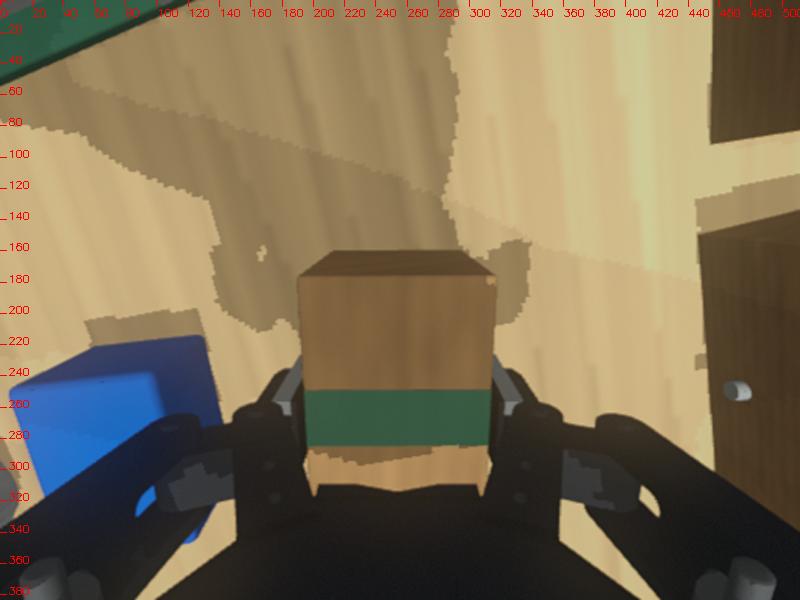

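View pics/d12.png

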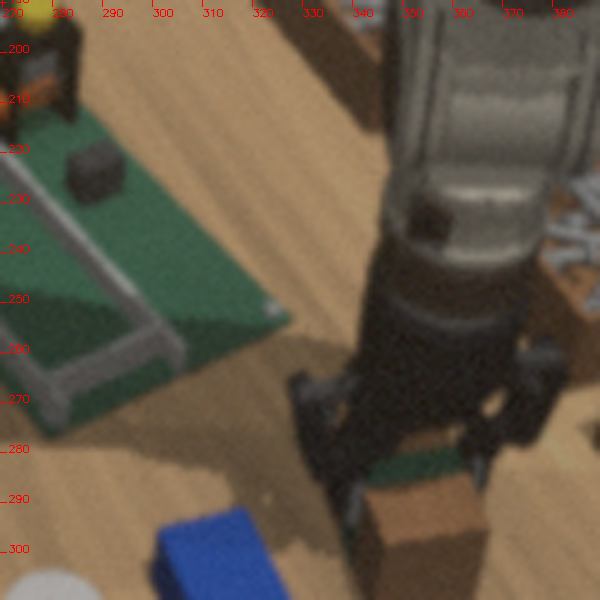

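The carton is held squarely, with the opening at 54 mm and the band between the pads at wrist view (397,418). I lift it.

Call:
arm_command([
  {"x":-0.01,"y":0,"z":0,"roll":0,"fingers":0.4},
  {"x":-0.015,"y":0,"z":0,"roll":0,"fingers":0.4},
  {"x":-0.02,"y":0,"z":0,"roll":0,"fingers":0.4},
  {"x":-0.02,"y":0,"z":0,"roll":0,"fingers":0.4},
  {"x":-0.02,"y":0,"z":0,"roll":0,"fingers":0.4},
  {"x":-0.02,"y":0,"z":0,"roll":0,"fingers":0.4},
  {"x":-0.01,"y":0,"z":0,"roll":0,"fingers":0.4},
])

```text
clock: 15.03
eef_pos: [0.6269, -0.2851, 0.1462]
tool_rot: [0.557, 0.453, -0.534, 0.446]
ft_force: [1.1, -1.0, -2.4]
grip_width: 0.0541
```

```bash
python3 -c "
from g import *
to([.5312,-.0696,.15],.18)"
```

```text
t 15.03 p [ 0.6269 -0.2851  0.1462] yaw -0.1925 tilt [0.019  0.0284] F [ 1.1 -1.  -2.4] g 0.0541
shift [ 0.0005 -0.1351 -0.1933] roll -0.3725
```

Call:
arm_command([
  {"x":-0.001,"y":-0.006,"z":-0.009,"roll":-0.023,"fingers":0.4},
  {"x":-0.001,"y":-0.008,"z":-0.012,"roll":-0.023,"fingers":0.4},
  {"x":-0.001,"y":-0.008,"z":-0.013,"roll":-0.023,"fingers":0.4},
  {"x":-0.001,"y":-0.007,"z":-0.013,"roll":-0.023,"fingers":0.4},
  {"x":-0.001,"y":-0.007,"z":-0.013,"roll":-0.023,"fingers":0.4},
  {"x":0,"y":-0.006,"z":-0.013,"roll":-0.023,"fingers":0.4},
  {"x":0,"y":-0.006,"z":-0.013,"roll":-0.023,"fingers":0.4},
  {"x":0,"y":-0.006,"z":-0.013,"roll":-0.023,"fingers":0.4},
  {"x":0,"y":-0.005,"z":-0.014,"roll":-0.023,"fingers":0.4},
  {"x":0,"y":-0.005,"z":-0.014,"roll":-0.023,"fingers":0.4},
])

```text
clock: 15.87
eef_pos: [0.5693, -0.1515, 0.1598]
tool_rot: [0.501, 0.512, -0.478, 0.509]
ft_force: [0.3, -0.2, -3.6]
grip_width: 0.0548
```

```bash
python3 -c "
from g import *
to([.5312,-.0696,.15],.18)"
```

```text
t 15.87 p [ 0.5693 -0.1515  0.1598] yaw 0.0422 tilt [0.0201 0.0254] F [ 0.3 -0.2 -3.6] g 0.0548
shift [ 0.0111 -0.0348 -0.0832] roll -0.1378
```

Call:
arm_command([
  {"x":0.001,"y":-0.006,"z":-0.013,"roll":-0.023,"fingers":0.4},
  {"x":0.001,"y":-0.006,"z":-0.014,"roll":-0.023,"fingers":0.4},
  {"x":0.001,"y":-0.005,"z":-0.014,"roll":-0.023,"fingers":0.4},
  {"x":0.001,"y":-0.004,"z":-0.014,"roll":-0.023,"fingers":0.4},
  {"x":0.001,"y":-0.004,"z":-0.014,"roll":-0.023,"fingers":0.4},
  {"x":0.001,"y":-0.003,"z":-0.012,"roll":-0.02,"fingers":0.4},
  {"x":0,"y":0,"z":0,"roll":0,"fingers":0.4},
  {"x":0,"y":0,"z":0,"roll":0,"fingers":0.4},
])

```text
clock: 16.53
eef_pos: [0.5265, -0.0665, 0.1569]
tool_rot: [0.461, 0.547, -0.44, 0.543]
ft_force: [0.8, -0.3, -3.4]
grip_width: 0.054
```

```bash
python3 -c "
from g import *
to([.5312,-.0696,.15],.18)
crop(camera('wrist'),'w13',0,0,512,384)
crop(camera('side'),'d13',205,140,335,280)
crop(camera('scene'),'s13',175,130,335,250)
to([.5312,-.0696,.15],.18)"
```

```text
t 16.53 p [ 0.5265 -0.0665  0.1569] yaw 0.1882 tilt [0.0145 0.0269] F [ 0.8 -0.3 -3.4] g 0.054
shift [0.0069 0.0039 0.0041] roll 0.0082
t 16.68 p [ 0.527  -0.0673  0.1568] yaw 0.1868 tilt [0.0149 0.027 ] F [ 1.1 -0.4 -3.8] g 0.0541
shift [0.0068 0.0035 0.0032] roll 0.0068
```

View pics/w13.png

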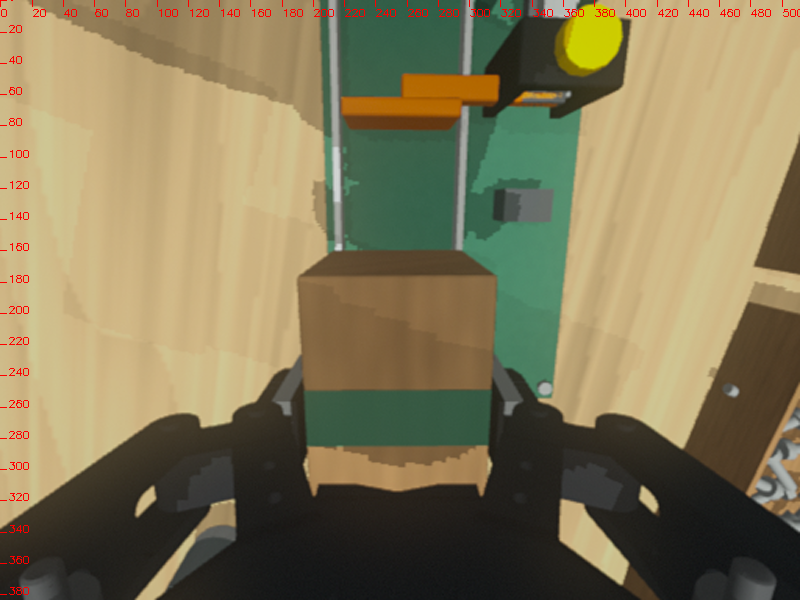

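View pics/d13.png

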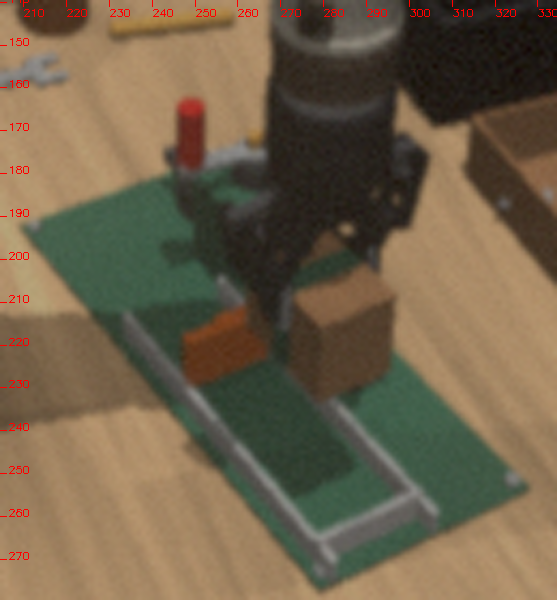

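View pics/s13.png

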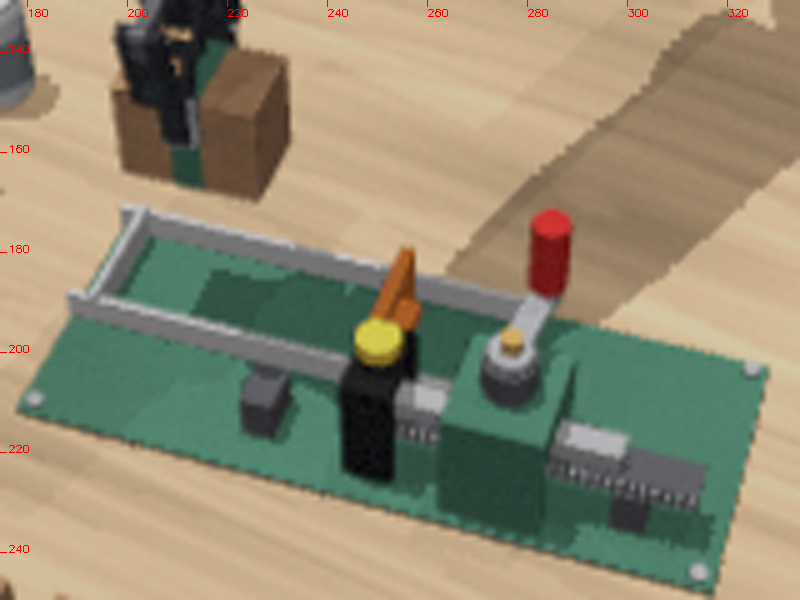

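```bash
python3 -c "
from g import *
w=camera('wrist'); crop(w,'w14',195,20,325,117)"
```

```text
(no output)
```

View pics/w14.png

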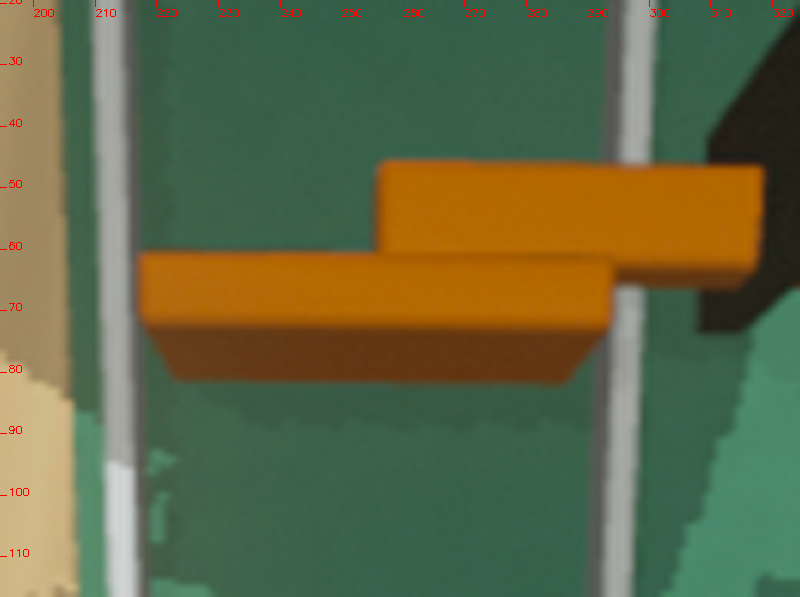

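```bash
python3 -c "
from g import *
w=camera('wrist')
cvt=lambda p:np.array(p)/(800/130)+np.array([195,20])-.5
q=ray(w,cvt([(126,30),(137,590),(620,30),(603,590)]),.026)[:,:2]
mid=np.array([(q[0]+q[2])/2,(q[1]+q[3])/2]); d=mid[0]-mid[1]; 
print(q.round(4),'width',np.linalg.norm(q[0]-q[2]),np.linalg.norm(q[1]-q[3]),'yaw',-np.arctan2(d[0],d[1]))
pf=ray(w,cvt([(143,327),(613,327)]),.056)[:,:2]; print('pusher face',pf, np.linalg.norm(pf[0]-pf[1]))
F=np.array([.5593,.0555,.18]);c,s=np.cos(F[2]),np.sin(F[2]); R2=np.array([[c,-s],[s,c]])
for n,p in (('mid',mid),('pusher',pf)): print(n,((p-F[:2])@R2).round(4))
"
```

```text
[[0.4668 0.0789]
 [0.4806 0.0008]
 [0.5385 0.093 ]
 [0.5535 0.0147]] width 0.07307588809152017 0.07419743060835711 yaw 0.18242883669067256
pusher face [[0.47966868 0.03428485]
 [0.54283115 0.04651813]] 0.0643362258604907
mid [[-0.0503  0.0401]
 [-0.0501 -0.0394]]
pusher [[-0.0821 -0.0066]
 [-0.0178 -0.0059]]
```

The wrist crop puts the channel's centre line at feeder x = −50 mm (yaw 0.18) and the pusher face at y ≈ −6 mm. Both agree with my fit. I descend in stages.

Call:
arm_command([
  {"x":0.013,"y":0.002,"z":0.001,"roll":0.003,"fingers":0.4},
  {"x":0.013,"y":0.001,"z":0.001,"roll":0.003,"fingers":0.4},
  {"x":0.013,"y":0,"z":0,"roll":0,"fingers":0.4},
  {"x":0.013,"y":0,"z":0,"roll":0,"fingers":0.4},
  {"x":0.01,"y":0,"z":0,"roll":0,"fingers":0.4},
  {"x":0,"y":0,"z":0,"roll":0,"fingers":0.4},
])

```text
clock: 17.28
eef_pos: [0.5349, -0.0714, 0.0935]
tool_rot: [0.466, 0.542, -0.443, 0.541]
ft_force: [-1.4, 0.3, -3.3]
grip_width: 0.0541
```

```bash
python3 -c "
from g import *
to([.5312,-.0696,.06],.18)"
```

```text
t 17.28 p [ 0.5349 -0.0714  0.0935] yaw 0.1739 tilt [0.0201 0.0254] F [-1.4  0.3 -3.3] g 0.0541
shift [ 0.0335 -0.0042 -0.0017] roll -0.0061
```

Call:
arm_command([
  {"x":0.009,"y":-0.002,"z":-0.001,"roll":-0.003,"fingers":0.4},
  {"x":0.009,"y":-0.002,"z":-0.001,"roll":-0.003,"fingers":0.4},
  {"x":0.009,"y":-0.002,"z":0,"roll":0,"fingers":0.4},
  {"x":0.006,"y":0,"z":0,"roll":0,"fingers":0.4},
  {"x":0,"y":0,"z":0,"roll":0,"fingers":0.4},
])

```text
clock: 17.7
eef_pos: [0.5299, -0.0709, 0.0583]
tool_rot: [0.465, 0.542, -0.442, 0.543]
ft_force: [-1.1, 0.0, -4.1]
grip_width: 0.0543
```

```bash
python3 -c "
from g import *
to([.5312,-.0696,.04],.18)
crop(camera('wrist'),'w15',0,0,512,384)
crop(camera('side'),'d15',205,180,335,280)
to([.5312,-.0696,.04],.18)"
```

```text
t 17.7 p [ 0.5299 -0.0709  0.0583] yaw 0.1783 tilt [0.0217 0.0249] F [-1.1  0.  -4.1] g 0.0543
shift [ 0.0183  0.001  -0.0007] roll -0.0017
t 17.8 p [ 0.5305 -0.071   0.0594] yaw 0.1784 tilt [0.023  0.0246] F [-0.3  0.7 -3.3] g 0.0541
shift [ 0.0194  0.0004 -0.0009] roll -0.0016
```

View pics/w15.png

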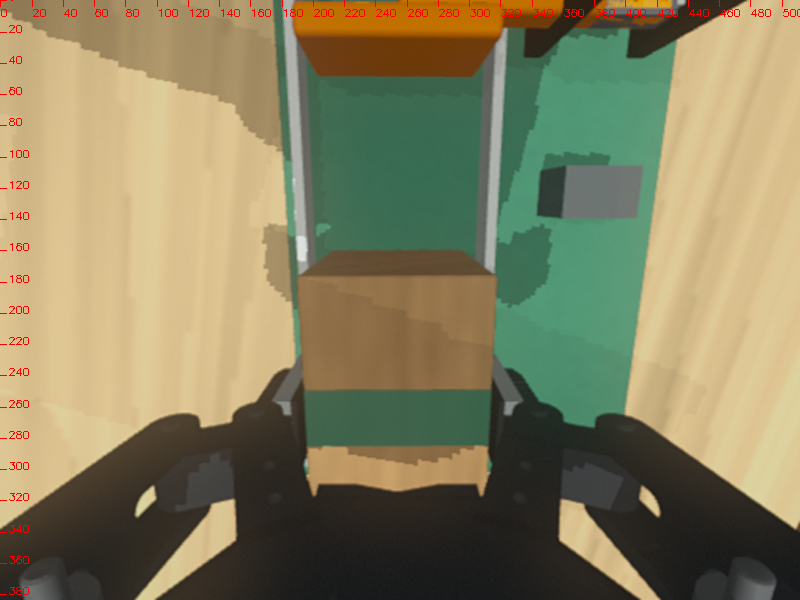

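View pics/d15.png

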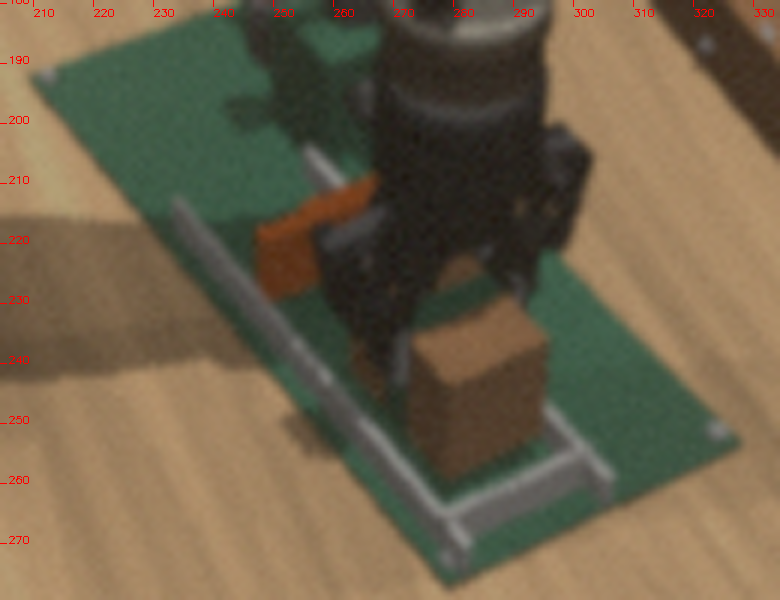

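The carton is aligned over the channel and clear of the walls and end plate. I lower it the rest of the way slowly.

Call:
arm_command([
  {"x":0.005,"y":0,"z":0,"roll":0,"fingers":0.4},
  {"x":0.005,"y":-0.001,"z":0,"roll":0,"fingers":0.4},
  {"x":0.005,"y":0,"z":0,"roll":0,"fingers":0.4},
  {"x":0.003,"y":0,"z":0,"roll":0,"fingers":0.4},
  {"x":0,"y":0,"z":0,"roll":0,"fingers":0.4},
])

```text
clock: 18.22
eef_pos: [0.532, -0.0708, 0.0416]
tool_rot: [0.466, 0.541, -0.44, 0.545]
ft_force: [-0.2, -0.7, -3.2]
grip_width: 0.0541
```

```bash
python3 -c "
from g import *
to([.5312,-.0696,.04],.18)"
```

```text
t 18.22 p [ 0.532  -0.0708  0.0416] yaw 0.1787 tilt [0.0277 0.024 ] F [-0.2 -0.7 -3.2] g 0.0541
shift [ 0.0016 -0.0006 -0.0013] roll -0.0013
```

Call:
arm_command([
  {"x":0.002,"y":0,"z":0,"roll":0,"fingers":0.4},
  {"x":0.002,"y":0,"z":0,"roll":0,"fingers":0.4},
  {"x":0,"y":0,"z":0,"roll":0,"fingers":0.4},
])

```text
clock: 18.47
eef_pos: [0.5326, -0.0711, 0.0407]
tool_rot: [0.466, 0.54, -0.44, 0.545]
ft_force: [-0.5, 0.6, -3.7]
grip_width: 0.0542
```

Call:
arm_command([
  {"x":0.003,"y":-0.001,"z":0,"roll":0,"fingers":0.4},
  {"x":0.003,"y":0,"z":0,"roll":0,"fingers":0.4},
  {"x":0.002,"y":0,"z":0,"roll":0,"fingers":0.4},
])

```text
clock: 18.72
eef_pos: [0.5332, -0.0716, 0.04]
tool_rot: [0.467, 0.538, -0.439, 0.547]
ft_force: [-3.5, 0.3, 7.7]
grip_width: 0.0544
```

Contact is felt, at +7.7 N after −3.5 N of weight. I open the fingers and then lift off.

Call:
arm_command([
  {"x":0,"y":0,"z":0,"roll":0,"fingers":0.7},
  {"x":0,"y":0,"z":0,"roll":0,"fingers":0.85},
  {"x":0,"y":0,"z":0,"roll":0,"fingers":0.85},
  {"x":0,"y":0,"z":0,"roll":0,"fingers":0.85},
  {"x":0,"y":0,"z":0,"roll":0,"fingers":0.85},
])

```text
clock: 19.13
eef_pos: [0.5361, -0.072, 0.0422]
tool_rot: [0.469, 0.536, -0.438, 0.549]
ft_force: [0.3, -0.1, 0.2]
grip_width: 0.0726
```

```bash
python3 -c "
from g import *
st()
crop(camera('wrist'),'w16',0,0,512,384)
crop(camera('side'),'d16',205,180,335,280)
"
```

```text
t 19.13 p [ 0.5361 -0.072   0.0422] yaw 0.1783 tilt [0.0418 0.0217] F [ 0.3 -0.1  0.2] g 0.0726
```

View pics/w16.png

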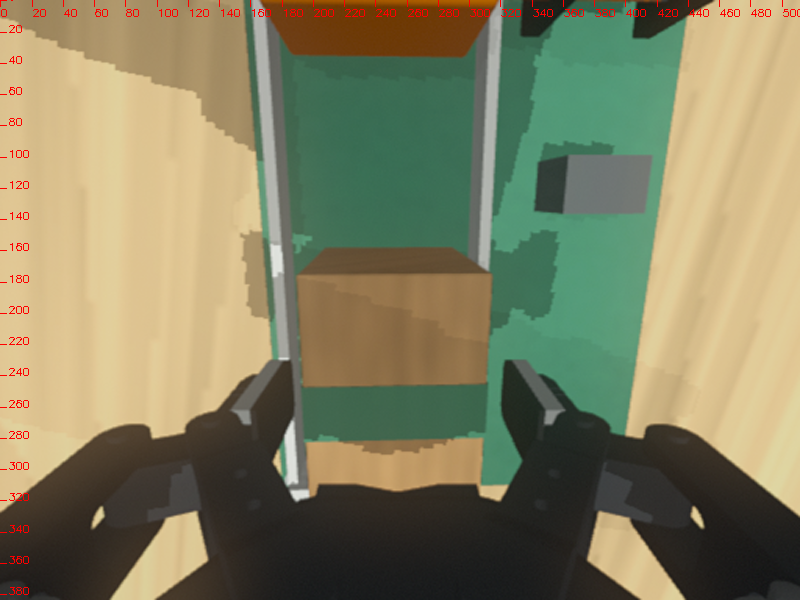

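View pics/d16.png

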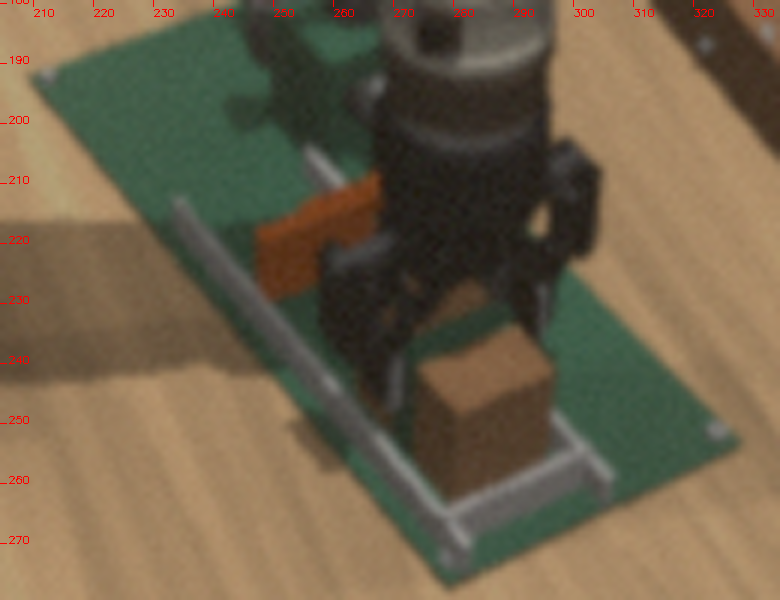

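The carton stands in the channel and the fingers are clear on both sides, with the left gap at wrist view (295,400) and the right gap at (495,400). I lift straight up.

Call:
arm_command([
  {"x":-0.006,"y":-0.001,"z":0,"roll":0,"fingers":0.85},
  {"x":-0.01,"y":0,"z":0,"roll":0,"fingers":0.9},
  {"x":-0.01,"y":0,"z":0,"roll":0,"fingers":0.9},
  {"x":-0.015,"y":0.001,"z":0,"roll":0,"fingers":0.9},
  {"x":-0.02,"y":0,"z":0,"roll":0,"fingers":0.9},
  {"x":-0.02,"y":0,"z":0,"roll":0,"fingers":0.9},
  {"x":-0.02,"y":0,"z":0,"roll":0,"fingers":0.9},
  {"x":-0.02,"y":0,"z":0,"roll":0,"fingers":0.9},
])

```text
clock: 19.9
eef_pos: [0.5271, -0.0743, 0.1681]
tool_rot: [0.467, 0.539, -0.44, 0.546]
ft_force: [-0.1, -0.2, 0.2]
grip_width: 0.0768
```

Call:
arm_command([
  {"x":-0.02,"y":-0.015,"z":0.01,"roll":0,"fingers":0.9},
  {"x":-0.02,"y":-0.02,"z":0.02,"roll":0,"fingers":0.9},
  {"x":-0.01,"y":-0.02,"z":0.02,"roll":0,"fingers":0.9},
  {"x":0,"y":-0.02,"z":0.02,"roll":0,"fingers":0.9},
  {"x":0,"y":0,"z":0,"roll":0,"fingers":0.9},
  {"x":0,"y":0,"z":0,"roll":0,"fingers":0.9},
])

```text
clock: 20.4
eef_pos: [0.4663, -0.1612, 0.2311]
tool_rot: [0.469, 0.532, -0.436, 0.554]
ft_force: [-0.3, 0.2, -0.1]
grip_width: 0.0769
```

```bash
python3 -c "
from g import *
st()
w=camera('wrist');a=camera('scene');b=camera('side')
crop(w,'w17',0,0,512,384); crop(a,'s17',175,130,335,250); crop(b,'d17',205,140,335,280)
"
```

```text
t 20.4 p [ 0.4663 -0.1612  0.2311] yaw 0.1821 tilt [0.054  0.0164] F [-0.3  0.2 -0.1] g 0.0769
```

View pics/w17.png

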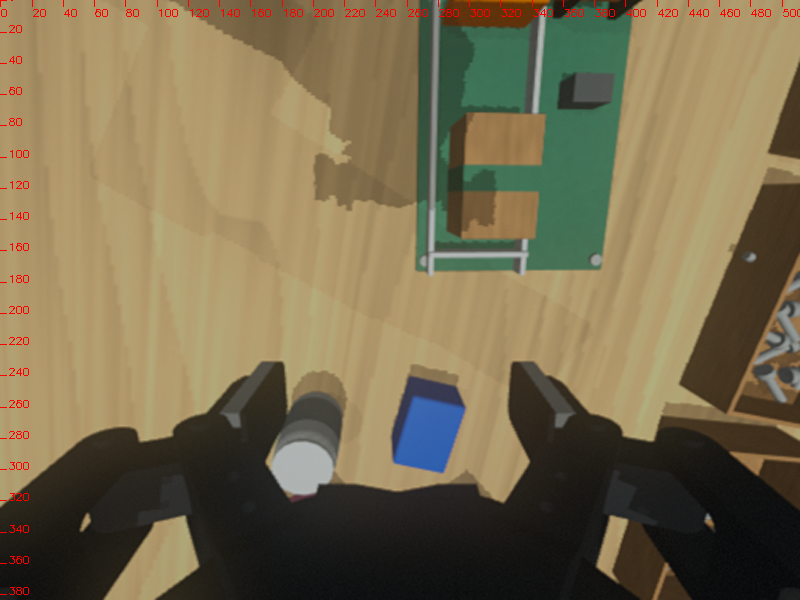

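View pics/s17.png

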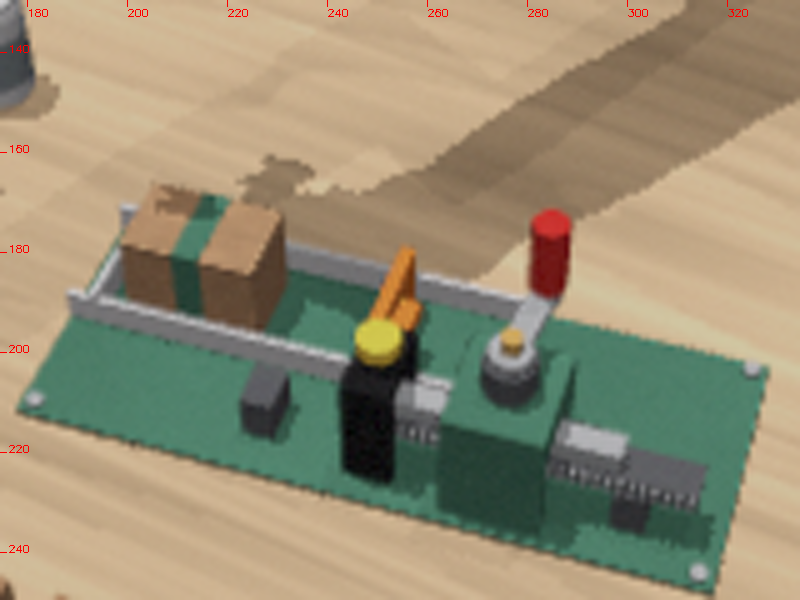

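View pics/d17.png

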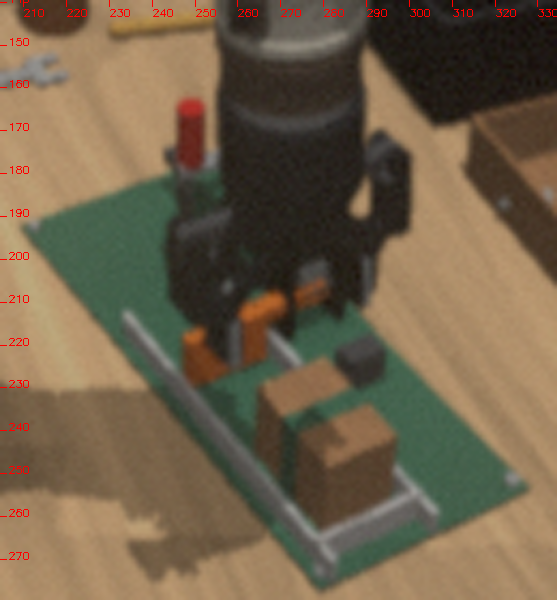

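```bash
python3 -c "
from g import *
w=camera('wrist');a=camera('scene');b=camera('side')
W=np.array([(467,113),(546,114),(537,238),(462,237)])/1.5625-.5
S=np.array([(160,184),(285,215),(248,273),(122,243)])/5+np.array([175,130])-.5
F=np.array([.5593,.0555,.18]);c,s=np.cos(F[2]),np.sin(F[2]); R2=np.array([[c,-s],[s,c]])
q=ray(w,W,.071)[:,:2]; print(((q-F[:2])@R2).round(4),((q.mean(0)-F[:2])@R2).round(4))
q=ray(a,S,.071)[:,:2]; print(((q-F[:2])@R2).round(4),((q.mean(0)-F[:2])@R2).round(4))
# scene order: far-left(-x,-y),( -x,+y),(+x,+y),(+x,-y); wrist: (-x,+y),(+x,+y),(+x,-y),(-x,-y)
for i,j in ((0,1),(1,2),(2,3),(3,0)): print(tri([w,a],[W[i],S[j]]).round(4))
# cap z
ca=[(378,337)];cb=[(288,246)]
print('cap now',tri([a,b],[np.array((378,332))/5+[175,130]-np.array(.5),np.array((288,241))/4+[205,130]-np.array(.5)]).round(4))
print('cap before',tri([a,b],[np.array((378,150))/5+[175,165]-np.array(.5),np.array((311,205))/(600/140)+[205,140]-np.array(.5)]).round(4))
st()
"
```

```text
[[-0.0745 -0.0768]
 [-0.0206 -0.0766]
 [-0.0192 -0.1598]
 [-0.0742 -0.1591]] [-0.0471 -0.1181]
[[-0.0729 -0.1574]
 [-0.0711 -0.0753]
 [-0.0195 -0.0791]
 [-0.0194 -0.1591]] [-0.0457 -0.1177]
[ 0.5003 -0.0328  0.0681]
[ 0.5536 -0.0247  0.071 ]
[ 0.5688 -0.1048  0.071 ]
[ 0.5148 -0.1139  0.0696]
cap now [0.5854 0.0781 0.1051]
cap before [0.5872 0.0791 0.1132]
t 20.7 p [ 0.4666 -0.1594  0.2288] yaw 0.1859 tilt [0.05   0.0178] F [0.6 0.2 0. ] g 0.077
```

The checks agree, so I hand in the job. The carton centre is at feeder (−47, −118) mm with its top at about 70 mm, flat, and the cap is about 8 mm lower than at the start.

```bash
python3 -c "
from workcell import job_done
print(job_done())"
```

```text
the job is handed in; nothing more can be done
None
```

I rewound the feeder, placed the fresh carton in the channel and handed the job in at about 21 s of the 72 s allowed; no verdict was reported.

- **Crank:** I turned it about 12.4 rad (nearly 2 turns) clockwise. The drag at the knob fell from about 7 N to under 1 N during the last 1.35 rad, well short of another full turn, and I stopped there. The yellow cap measured about 8 mm lower than at the start, against the stated 9 mm drop. I did not measure the strip end directly.
- **Carton:** I gripped the kraft carton with the green band across its 55 mm side and carried it at a 54 mm opening. I lowered it until I felt the floor, then let go.
- **Final position:** The wrist and scene cameras put its centre 3–4 mm off the channel's centre line. It is about 20 mm clear of the end plate and about 70 mm clear of the pusher. Its top corners are 68–71 mm above the table, which fits flat and upright on the channel floor.
- **At hand-in:** The gripper was clear and the force reading was near zero. I touched nothing else, though I did not re-measure the bystanders' positions.

The tool picked up a tilt of up to 0.05 rad over the moves, which the interface gave no way to correct. No check failed.

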